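Tip a drawer of spacers into the counting scale

ROBOT

A 7-joint arm with a two-finger parallel gripper is mounted at the origin on the work surface. World frame = base frame: x ahead of the robot, y to its left, z up, the work surface at z = 0. Lengths are in m, angles in rad, forces in N, time in s.
With the tool pointing down it reaches from about 0.375 to 0.925 m from the base axis. Payload 3.1 kg.
Tool frame: the origin (TCP) lies at the very end of the fingers, on their centre line; the grasp point (between the pads) lies 19 mm behind it; z points along the fingers, y is the line along which they close (so a half turn about z gives the same grasp; the last joint's range is limited). The gripper opens to 85 mm and grips with 20 to 120 N. Pads are 22 mm wide; open, the fingers measure 114 mm over their backs; the gripper's body (76 mm by 85 mm) begins 54 mm behind the grasp point. The pads swing forward as they close: fully open they stand 13 mm farther back than shut.
Start: joints at [-1.388, 0.383, 0.044, 1.598, -0.018, 1.161, -0.05], TCP at [0.18, 0.625, 0.231] pointing down, gripper open.
Joint ranges: [-2.61, 2.61], [-0.41, 2.15], [-1.48, 1.57], [0, 2.5], [-1.57, 4.71], [0.05, 1.97], [-2.85, 2.85]. Speed limits (rad/s): [2.79, 2.79, 3.14, 3.14, 3.14, 3.14, 3.14].

INTERFACE

Orientations are given as a unit quaternion [x, y, z, w].
In Python, from workcell import monitor, cams, sign_off gives the robot as it stands.
- The arm moves only by the shell command python3 -m creep 'ROWS' [OPENING]. ROWS is JSON, a list of rows, each a list of 4 numbers: the shift along the tool's x, y, z as a fraction of full scale, then the turn about the tool's z as a fraction of full scale. In form: [[dx, dy, dz, turn], ...]. A call has 1 to 8 rows; each row shifts and turns the commanded pose from where the row before left it, along the tool's axes as they then stand; what a row does not reach is not made up. Full scale, the value 1, is 0.25 m for a shift and pi/2 rad for a turn. A row lasts 1/10 s, in which the tool goes at most 50 mm and 8.59 degrees, less where a joint would pass 70% of its speed; a pose out of reach is approached as far as the arm can. A call with a number of a shift or a turn outside -1 to 1 is refused whole. A call with a gripper value outside its range is refused whole. OPENING is the opening, from 0 (shut) to 1 (fully open), set as the call begins (- or left out, the last holds). The fingers move at their own pace and stop on an object; the grip force is fixed at half the most. Time passes only in rows, so rows that do not move let the fingers close. It gives the time, the measured TCP pose, the force, the opening and the grip force at its end, in the units of the state.
- monitor.state(): the state, without advancing time (a new reading comes with each control period).
- cams.get_image(name): name is "side" or "top"; returns a dict with "color" (400x640x3 uint8, blue, green, red), "fovy" (degrees; the focal length in pixels is half the picture's height over the tangent of half this angle, whatever the lens; pixels are square), "cx", "cy" (the principal point, pixels), "world_to_cam" (4x4, takes a point from world to camera coordinates). Camera axes: x right, y down, z forward; pixel columns grow to the right and rows downward; lengths in m; the calibration is good to about 2 mm. A picture is of the moment at which its call begins. There is no depth.
- sign_off(): hands the job in; it is judged then, once.
The state is a dict: "clock": time; "joints": joint angles; "qd": joint speeds; "joint_torque": joint torques, N m; "tcp_pos": TCP position; "tool_rot": TCP orientation; "force": force on the tool from outside, world axes, zero at the start; "moment": the same for the moment, N m; "grip_width": finger opening in m; "grip_force": force on a finger pad.
Only numpy, scipy, OpenCV 4.12 (cv2) and the standard library are available. Lean on these libraries where they do the work, as an engineer would, in place of code of your own. Each camera call takes 0.05 s, during which the arm holds its last target. There are 200 camera calls.

TASK

Stock count: pull the drawer with the orange pull right out of the cabinet and set it down level on the blue mat with all its brass spacers still in it. Let go, take it again by its sides instead of the pull, and pour all eight spacers over its sloping front into the pan of the counting scale. Then stand the empty drawer upright on the mat again and let go; leave the other drawer, the multimeter, the jar and the screwdriver where they are.

Things in the scene. Friction and masses are not known exactly. Their poses are not given: they have to be found in the camera images.
- cabinet: fixed black parts cabinet, 140 mm deep (x), 270 wide (y), 200 high, 4 rows of 4 light grey drawer fronts. Origin: centre of its underside on the bench; z up, its front looks along its -x. Floor of the top row 151 mm above the bench; cells 60 mm wide, 45 high, at 66 mm pitch. Only two drawers, both in the top row, come out (drawer, other_drawer); all other fronts are dead, with grey pulls
- drawer: loose open box with the only orange pull, in the top row, holds the spacers: 130 mm long (x = -65 to 65), 56 wide (y), 42 high, walls 2.5, about 70 g empty. Origin: centre of its underside; x to its back, z up. It only slides on its cell's floor, 2 mm play each side, no catch, and is clear of the cabinet after 132 mm along its -x. It can be taken across its width
- drawer_lip (a point): middle of the top edge of the drawer's front plate (x = -66.5, y = 0, z = 42 mm of the drawer; plate 3 mm thick, 62 wide). Behind the plate the inside slopes like a scoop from the floor, 33 mm behind the plate, flush up to the plate's top edge (41 degrees from upright), so parts run out over this edge when the front is tipped down by 80 to 100 degrees. The other three walls are upright
- drawer_pull (a point): middle of the drawer's orange finger pull: an upright fin 10 mm thick (along the drawer's y), standing 26 mm out of the front plate (x = -68 to -94 mm of the drawer), 24 mm high (z = 12 to 36 mm). Site at x = -81, y = 0, z = 24 mm. With the drawer in the cabinet it is 175 mm above the bench, 25 mm below the cabinet's top, 17.5 mm ahead of its face; the next pulls stand 66 mm to its sides
- other_drawer: another loose drawer of the top row, the same but empty and with a grey pull; bystander. Origin and axes as for drawer
- mat: fixed blue work mat, 280 mm (x) by 240 mm (y), 2 mm thick; origin at the centre of its underside on the bench
- scale: fixed white counting scale, 250 mm (x) by 190 mm (y), with its display and keys at its -x end, 56 mm high there; origin at the centre of its underside on the bench, z up
- pan (a point): centre of the inner floor of the square open steel pan on the scale (30 mm towards the scale's +x from its middle, 58 mm above the bench). Inside 164 by 164 mm, outside 170 mm with a 182 mm rim, walls along the scale's x and y; inside depth 37 mm, the rim is 95 mm above the bench
- multimeter: loose yellow multimeter lying on the bench, 165 x 85 x 42 mm, origin at the centre of its underside; bystander
- flux_jar: loose amber jar with a black cap, 54 mm across, 60 mm high, origin at the centre of its underside; bystander
- screwdriver: loose red-handled screwdriver lying on the bench, 170 mm long along its x, handle to -x; bystander
- spacer0: loose brass hexagonal spacer, 12 mm across flats, 18 mm long (its x is the long axis), 14 g; origin at its centre; starts lying in the drawer
- spacer1: loose brass hexagonal spacer, 12 mm across flats, 18 mm long (its x is the long axis), 14 g; origin at its centre; starts lying in the drawer
- spacer2: loose brass hexagonal spacer, 12 mm across flats, 18 mm long (its x is the long axis), 14 g; origin at its centre; starts lying in the drawer
- spacer3: loose brass hexagonal spacer, 12 mm across flats, 18 mm long (its x is the long axis), 14 g; origin at its centre; starts lying in the drawer
- spacer4: loose brass hexagonal spacer, 12 mm across flats, 18 mm long (its x is the long axis), 14 g; origin at its centre; starts lying in the drawer
- spacer5: loose brass hexagonal spacer, 12 mm across flats, 18 mm long (its x is the long axis), 14 g; origin at its centre; starts lying in the drawer
- spacer6: loose brass hexagonal spacer, 12 mm across flats, 18 mm long (its x is the long axis), 14 g; origin at its centre; starts lying in the drawer
- spacer7: loose brass hexagonal spacer, 12 mm across flats, 18 mm long (its x is the long axis), 14 g; origin at its centre; starts lying in the drawer

How it is judged:
By the outcome, as a careful person would: the job done as asked, in the order asked, and still so for the second after the job is handed in, with the robot touching nothing.
It also fails if it takes over 70 s, if anything falls off the work surface, if the arm or the gripper's body presses on something with over 40 N, if the wrist force passes 120 N, or if a joint passes its speed limit or range.

## Working session

There is one attempt and no reset: what is moved stays moved. The work goes in short steps, Python scripts to look and compute and a shell command to move; the robot and the scene stay as the last step left them, time stands still between calls to the robot, and variables do not carry over. Pictures are saved under pics/ and viewed, at most 10 in all, crops included, and the job is handed in when it is done.

```bash
ls; mkdir -p pics
python3 - <<'E'
from workcell import monitor,cams
import cv2,numpy as np
print(monitor.state())
for n in("side","top"):
    d=cams.get_image(n);cv2.imwrite(f"pics/{n}0.png",d["color"]);print(n,d["fovy"],d["cx"],d["cy"],np.round(d["world_to_cam"],4).tolist(), [k for k in d])
E
```

```text
pics
{'clock': 0.0, 'joints': array([-1.38778612,  0.38384505,  0.04383962,  1.59959013, -0.01787546,
        1.16117201, -0.0498923 ]), 'qd': array([-2.70001187e-05, -5.34915511e-04, -4.92982570e-04, -4.64952100e-04,
        1.29075901e-03, -6.51266467e-04,  1.45504393e-03]), 'joint_torque': array([ 7.60082767e-04, -4.33458817e+01,  1.02458753e+00, -2.49516642e+01,
        1.04957825e-02,  1.14569397e-02,  1.95294916e-05]), 'tcp_pos': array([0.17989247, 0.62363088, 0.22987327]), 'tool_rot': array([ 1.39898701e-01,  9.90164953e-01, -1.30720051e-03, -1.00939139e-04]), 'force': array([0.33200383, 0.20833862, 0.08858635]), 'moment': array([ 0.01915954,  0.04414371, -0.0265321 ]), 'grip_force': 0.0, 'grip_width': 0.08512107080875715}
side 44.54386507308129 312.31756889226295 201.84819779976308 [[0.9883, -0.1523, -0.0025, -0.6141], [-0.1001, -0.6371, -0.7643, 0.222], [0.1148, 0.7556, -0.6449, 1.0841], [0.0, 0.0, 0.0, 1.0]] ['color', 'fovy', 'cx', 'cy', 'world_to_cam']
top 44.664267350510215 326.15351577172703 191.29525389733612 [[0.0014, -1.0, 0.0073, 0.0739], [-0.9981, -0.0019, -0.0619, 0.6469], [0.0619, -0.0072, -0.9981, 1.2263], [0.0, 0.0, 0.0, 1.0]] ['color', 'fovy', 'cx', 'cy', 'world_to_cam']
```

View pics/side0.png

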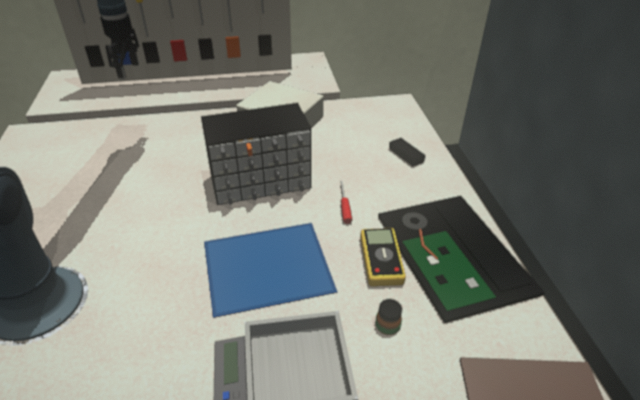

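View pics/top0.png

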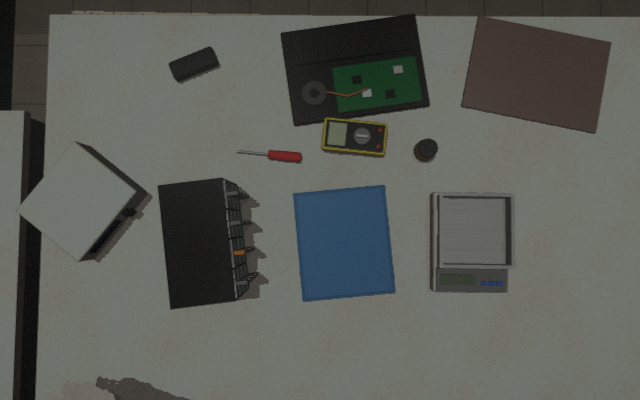

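The side view shows the orange pull at about (250,147), the mat at (268,268) and the scale at (290,365). The top view shows the cabinet with its black top spanning (159–240, 178–308) and its front looking right (-y). The orange pull is at (238,253), the mat at (344,243), the scale at (472,243) and the pan at (476,230). I'll measure these, and make a test move upward to see what the wrist does at the edge of its reach.

```bash
cat > h.py <<'E'
from workcell import monitor,cams
import cv2,numpy as np
from scipy.spatial.transform import Rotation as R
def ray(d,uv):
    f=200/np.tan(np.radians(d["fovy"]/2)); M=np.array(d["world_to_cam"]);Rm=M[:3,:3];o=-Rm.T@M[:3,3]
    v=Rm.T@np.array([(uv[0]-d["cx"])/f,(uv[1]-d["cy"])/f,1]);return o,v/np.linalg.norm(v)
def onz(d,uv,z):
    o,v=ray(d,uv);return o+v*(z-o[2])/v[2]
def tri(d1,p1,d2,p2):
    o1,v1=ray(d1,p1);o2,v2=ray(d2,p2)
    s=np.linalg.lstsq(np.c_[v1,-v2],o2-o1,rcond=None)[0];a=o1+v1*s[0];b=o2+v2*s[1]
    return (a+b)/2,np.linalg.norm(a-b)
def mask(d,lo,hi):return cv2.inRange(cv2.cvtColor(d["color"],cv2.COLOR_BGR2HSV),np.array(lo),np.array(hi))
def blobs(m,amin=8):
    c,_=cv2.findContours(m,cv2.RETR_EXTERNAL,cv2.CHAIN_APPROX_NONE)
    return sorted([x for x in c if cv2.contourArea(x)>=amin],key=cv2.contourArea,reverse=True)
def cen(c):
    m=cv2.moments(c);return m["m10"]/m["m00"],m["m01"]/m["m00"]
E
python3 - <<'E'
from h import *
np.set_printoptions(precision=4,suppress=True)
t=cams.get_image("top");s=cams.get_image("side")
for n,d in(("top",t),("side",s)):
    o=blobs(mask(d,(5,130,80),(18,255,255)),4)
    print(n,"orange",[(np.round(cen(c),1),cv2.contourArea(c),cv2.boundingRect(c)) for c in o][:5])
    if n=="top":
        b=blobs(mask(d,(98,110,60),(115,255,255)),200)[0]
        r=cv2.minAreaRect(b);P=np.array([onz(d,p,.002) for p in cv2.boxPoints(r)]);print("mat",P[:,:2],P.mean(0),np.linalg.norm(np.diff(P,axis=0),axis=1))
        roi=np.zeros((400,640),np.uint8);roi[160:330,150:250]=255
        k=blobs(cv2.inRange(cv2.cvtColor(d["color"],cv2.COLOR_BGR2GRAY),0,50)&roi,500)[0]
        a=cv2.approxPolyDP(cv2.convexHull(k),4,True)[:,0];print("cab px",a.tolist());print(np.array([onz(d,p,.2)[:2] for p in a]))
for p in ((159.5,185),(222,178.5),(238,299),(171,308)):print("cab hand",onz(t,p,.2)[:2])
for p in ((431,193),(514,194),(513,268),(432,267)):print("rim",onz(t,p,.095)[:2])
g=cv2.resize(t["color"][165:315,150:290],None,fx=4,fy=4,interpolation=2);h=cv2.resize(t["color"][175:310,415:530],None,fx=4,fy=4,interpolation=2)
g=cv2.convertScaleAbs(g,alpha=1.8);cv2.imwrite("pics/crop1.png",np.hstack([g[:540,:],h[:540]])[:,:800] if 0 else g)
cv2.imwrite("pics/crop2.png",h)
E
python3 -m creep '[[0,0,-0.2,0],[0,0,-0.2,0],[0,0,-0.2,0],[0,0,-0.2,0],[0,0,-0.2,0],[0,0,-0.2,0],[0,0,-0.2,0],[0,0,-0.2,0]]'
python3 -m creep '[[0,0,-0.2,0],[0,0,-0.2,0],[0,0,-0.2,0],[0,0,-0.2,0],[0,0,-0.2,0],[0,0,-0.2,0]]'
```

```text
top orange [(array([238.7, 252.2]), 31.0, (233, 250, 12, 5)), (array([345. ,  93.1]), 5.0, (327, 89, 39, 7))]
mat [[ 0.6426  0.162 ]
 [ 0.6658 -0.0765]
 [ 0.3895 -0.1012]
 [ 0.3673  0.1343]] [0.5163 0.0297 0.002 ] [0.2397 0.2774 0.2365]
cab px [[222, 178], [248, 195], [249, 287], [235, 300], [171, 308], [158, 186]]
[[0.6644 0.3043]
 [0.6272 0.247 ]
 [0.4282 0.2426]
 [0.4005 0.2725]
 [0.3834 0.4097]
 [0.6465 0.4436]]
side orange [(array([232.7,  46.5]), 208.0, (226, 37, 14, 20)), (array([248.6, 147.3]), 28.5, (246, 143, 6, 12)), (array([426.7, 249.2]), 7.0, (422, 242, 11, 12)), (array([420.8, 235.1]), 4.5, (420, 231, 3, 10))]
cab hand [0.6487 0.4404]
cab hand [0.6633 0.3043]
cab hand [0.4026 0.266 ]
cab hand [0.3834 0.4097]
rim [ 0.6385 -0.1769]
rim [ 0.6365 -0.3773]
rim [ 0.4595 -0.3709]
rim [ 0.4617 -0.1772]
clock: 1.0
tcp_pos: [0.1806, 0.6243, 0.6327]
tool_rot: [0.14, 0.99, 0.002, 0.0]
force: [-14.8, -58.9, 0.3]
grip_width: 0.0854
grip_force: 0.0
clock: 1.6
tcp_pos: [0.1604, 0.5563, 0.7647]
tool_rot: [0.139, 0.984, 0.112, 0.015]
force: [1.0, -0.2, 0.0]
grip_width: 0.0855
grip_force: 0.0
```

View pics/crop1.png

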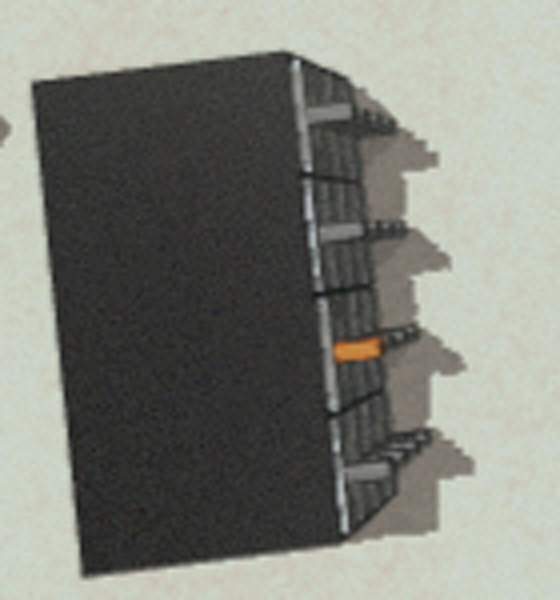

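View pics/crop2.png

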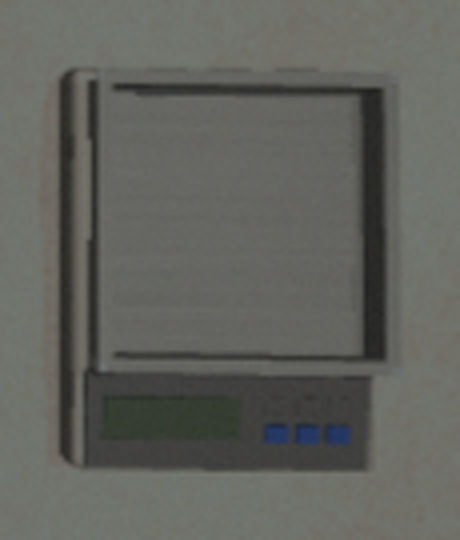

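The top view gives the cabinet face line from (0.663,0.304) to (0.403,0.266). The orange pull is at full-image px (238.7,252.2) and the pan is clear and empty. At the upper end of its reach the tool tilted by 13°. I'll check whether that tilt grows and whether it stays.

```bash
cat > st.py <<'E'
from h import *
s=monitor.state();z=R.from_quat(s["tool_rot"]).as_matrix()
print("J",np.round(s["joints"],3).tolist(),"tcp",np.round(s["tcp_pos"],4),"X",z[:,0].round(3),"Y",z[:,1].round(3),"Z",z[:,2].round(3),"t",round(s["clock"],2),"w",round(s["grip_width"],4),"F",np.round(s["force"],1))
E
python3 st.py
python3 -m creep '[[0,0,-0.1,0],[0,0,-0.1,0],[0,0,-0.1,0],[0,0,-0.1,0],[0,0,-0.1,0],[0,0,-0.1,0]]'>/dev/null;python3 st.py
python3 -m creep '[[0,0,0.1,0],[0,0,0.1,0],[0,0,0.1,0],[0,0,0.1,0],[0,0,0.1,0],[0,0,0.1,0],[0,0,0.1,0],[0,0,0.1,0]]'>/dev/null;python3 st.py
```

```text
J [-1.69, 0.195, 0.465, 0.771, -0.107, 1.966, -0.005] tcp [0.1604 0.5563 0.7647] X [-0.961  0.277  0.001] Y [0.27  0.936 0.226] Z [ 0.062  0.217 -0.974] t 1.6 w 0.0855 F [ 1.  -0.2  0. ]
J [-2.02, 0.09, 0.774, 0.771, -0.081, 1.967, -0.013] tcp [0.1472 0.5087 0.8251] X [-0.961  0.277  0.002] Y [0.262 0.906 0.332] Z [ 0.09   0.319 -0.943] t 2.2 w 0.0857 F [-0.5 -0.4  0.3]
J [-2.095, -0.03, 0.707, 1.295, 0.049, 1.533, -0.088] tcp [0.1653 0.5729 0.6348] X [-0.961  0.277  0.002] Y [0.262 0.907 0.331] Z [ 0.09   0.318 -0.944] t 3.0 w 0.0853 F [-0.5  0.  -0.4]
```

The tilt persists, so lean is a controllable state:
- At the upper limit the tool leans outward.
- With the tool leaning 45° over the drawer's back, a half turn about tool z tips a level drawer by 90°, front down.

For the pull I want the tool vertical again. I'll try taking the lean out at the inner limit.

```bash
python3 -m creep '[[0,-0.125,0.119,0],[0,-0.125,0.119,0],[0,-0.125,0.119,0],[0,-0.125,0.119,0],[0,-0.125,0.119,0],[0,-0.125,0.119,0],[0,-0.125,0.119,0]]'>/dev/null;python3 st.py
python3 -m creep '[[0,-0.125,0.119,0],[0,-0.125,0.119,0],[0,-0.125,0.119,0],[0,0,0,0]]'>/dev/null;python3 st.py
python3 -m creep '[[0,-0.076,-0.026,0],[0,-0.076,-0.026,0],[0,-0.076,-0.026,0]]'>/dev/null;python3 st.py
```

```text
J [-2.003, -0.397, 0.448, 2.092, 0.286, 1.093, -0.359] tcp [0.1264 0.4397 0.3654] X [-0.961  0.276  0.002] Y [0.261 0.907 0.331] Z [ 0.089  0.319 -0.944] t 3.7 w 0.0856 F [-0.8  0.1  0.2]
J [-1.744, -0.402, 0.249, 2.377, 0.219, 0.859, -0.328] tcp [0.1094 0.3725 0.2396] X [-0.961  0.278 -0.004] Y [0.263 0.914 0.309] Z [ 0.09   0.295 -0.951] t 4.1 w 0.0852 F [-0.1 -1.7 -1.7]
J [-1.164, -0.411, -0.212, 2.372, -0.084, 0.839, -0.033] tcp [0.1035 0.3627 0.2512] X [-0.962  0.273  0.004] Y [0.259 0.908 0.329] Z [ 0.086  0.318 -0.944] t 4.4 w 0.0852 F [-0.4 -1.4  1.6]
```

```bash
python3 -m creep '[[0,-0.05,0.07,0],[0,-0.05,0.07,0],[0,-0.05,0.07,0],[0,-0.05,0.07,0]]'>/dev/null;python3 st.py
cat > fk.py <<'E'
from h import *
from scipy.optimize import least_squares
def fk(p,q):
    z=lambda a:R.from_euler('z',a);y=lambda a:R.from_euler('y',a)
    r=z(p[4]+q[0]);x=np.array([0,0,p[0]])
    r=r*y(q[1]);r=r*z(q[2]);x=x+r.apply([p[6],0,p[1]]);r=r*y(q[3]);x=x+r.apply([-p[6]+p[7],0,0]);r=r*z(q[4]);x=x+r.apply([0,0,p[2]]);r=r*y(q[5]);r=r*z(q[6]+p[5]);return x+r.apply([0,0,p[3]]),r
P=np.array([.36,.42,.4,.3,2.68,0,0,0])
E
python3 - <<'E'
from fk import *
D=[([-1.388,.384,.044,1.6,-.018,1.161,-.05],[.1799,.6236,.2299]),([-1.69,.195,.465,.771,-.107,1.966,-.005],[.1604,.5563,.7647]),([-2.02,.09,.774,.771,-.081,1.967,-.013],[.1472,.5087,.8251]),([-2.095,-.03,.707,1.295,.049,1.533,-.088],[.1653,.5729,.6348]),([-2.003,-.397,.448,2.092,.286,1.093,-.359],[.1264,.4397,.3654]),([-1.164,-.411,-.212,2.372,-.084,.839,-.033],[.1035,.3627,.2512])]
X=[[-.9609,.277,0]]
f=lambda p:np.concatenate([fk(p,q)[0]-t for q,t in D])
s=least_squares(f,P);print(s.x.round(4),np.abs(s.fun).max())
for q,t in D:print(fk(s.x,q)[1].as_matrix()[:,0].round(3))
E
```

```text
J [-0.98, -0.383, -0.389, 2.495, -0.205, 0.679, 0.073] tcp [0.0942 0.341  0.1837] X [-0.964  0.264  0.007] Y [0.252 0.911 0.326] Z [ 0.08   0.316 -0.945] t 4.8 w 0.0852 F [ 0.2 -0.5  0.8]
[ 3.3610e-01  5.0060e-01  5.0750e-01  3.6730e-01  2.6495e+00  2.7775e+00
 -4.1000e-03 -1.5000e-03] 0.01855300095210899
[-0.152  0.988 -0.003]
[-0.157  0.965  0.21 ]
[-0.164  0.937  0.309]
[-0.163  0.937  0.309]
[-0.163  0.937  0.309]
[-0.16   0.939  0.306]
```

```bash
cat > fk.py <<'E'
from h import *
from scipy.optimize import least_squares
Q=[([-1.3878,.3838,.0438,1.5996,-.0179,1.1612,-.0499],[.1799,.6236,.2299],[-.961,.277,0],[0,0,-1]),([-1.69,.195,.465,.771,-.107,1.966,-.005],[.1604,.5563,.7647],[-.961,.277,.001],[.062,.217,-.974]),([-2.02,.09,.774,.771,-.081,1.967,-.013],[.1472,.5087,.8251],[-.961,.277,.002],[.09,.319,-.943]),([-2.095,-.03,.707,1.295,.049,1.533,-.088],[.1653,.5729,.6348],[-.961,.277,.002],[.09,.318,-.944]),([-2.003,-.397,.448,2.092,.286,1.093,-.359],[.1264,.4397,.3654],[-.961,.276,.002],[.089,.319,-.944]),([-1.164,-.411,-.212,2.372,-.084,.839,-.033],[.1035,.3627,.2512],[-.962,.273,.004],[.086,.318,-.944]),([-.98,-.383,-.389,2.495,-.205,.679,.073],[.0942,.341,.1837],[-.964,.264,.007],[.08,.316,-.945])]
def fk(p,q):
    z=lambda a:R.from_euler('z',a);y=lambda a:R.from_euler('y',a)
    r=z(p[4]+q[0]);x=r.apply([p[6],p[7],p[0]])
    r=r*y(q[1]+p[14]);r=r*z(q[2]+p[12]);x=x+r.apply([p[8],p[9],p[1]]);r=r*y(q[3]+p[15]);r=r*z(q[4]+p[13]);x=x+r.apply([p[10],p[11],p[2]]);r=r*y(q[5]+p[16]);r=r*z(q[6]+p[5]);return x+r.apply([0,0,p[3]]),r
def fun(p):
    o=[]
    for q,t,X,Z in Q:
        x,r=fk(p,q);m=r.as_matrix();o+=[x-t,.3*(m[:,0]-X),.3*(m[:,2]-Z)]
    return np.concatenate(o+[.002*p[6:]])
P=min((least_squares(fun,np.r_[.34,.5,.5,.37,2.65,a,np.zeros(11)]) for a in(0,1.57,3.14,-1.57)),key=lambda s:s.cost)
res=np.abs(P.fun).max();P=P.x
E
python3 -c "
from fk import *
print(P.round(3),res)"
```

```text
[ 3.120e-01  5.040e-01  5.040e-01  3.520e-01  2.596e+00  1.565e+00
  1.000e-03  2.100e-02 -7.000e-03  2.700e-02 -2.100e-02 -6.000e-03
 -1.800e-02  3.000e-03  4.000e-03  2.900e-02 -3.300e-02] 0.005103660753791489
```

```bash
cat > plan.py <<'E'
from fk import *
lo=np.array([-2.61,-.41,-1.48,0,-1.57,.05,-2.85])+.03;hi=np.array([2.61,2.15,1.57,2.5,4.71,1.97,2.85])-.03
def ik(x,r,q0):
    def f(q):
        a,b=fk(P,q);return np.r_[a-x,.3*(r.inv()*b).as_rotvec()]
    s=least_squares(f,np.clip(q0,lo+1e-3,hi-1e-3),bounds=(lo,hi),max_nfev=60);return s.x,np.abs(s.fun).max()
def tool(alpha,T,phi,flip=0):
    a=np.radians(alpha);T=np.radians(T)
    Z=np.array([np.sin(T)*np.cos(a),np.sin(T)*np.sin(a),-np.cos(T)])
    Y=np.array([-np.sin(a),np.cos(a),0])*(1-2*flip);X=np.cross(Y,Z)
    return R.from_matrix(np.c_[X,Y,Z])*R.from_euler('z',phi,degrees=True)
E
python3 - <<'E'
from plan import *
rng=np.random.default_rng(0)
q0=np.array(Q[0][0])
def best(x,r,seeds):
    b=min((ik(x,r,s) for s in seeds),key=lambda t:t[1]);return b
S=[q0,np.array([-2.2,.4,-.5,1.6,0,1.1,0]),np.array([-2.3,.6,-1,1.8,.5,1,-1])]
q,e=best(np.array([.54,.25,.16]),tool(98,0,0),S);print("pull",q.round(2),e)
for al in range(-90,91,30):
  for fl in(0,1):
   for sg in(1,-1):
    S2=S+[rng.uniform(lo,hi) for _ in range(6)]
    q,e=best(np.array([.50,.03,.028])+.019*tool(al,45,0).as_matrix()[:,2],tool(al,45,0,fl),S2)
    if e>.006: print(al,fl,sg,"mat fail",round(e,3));break
    # path: lift, move to pan, turn
    ok=[e]
    g0=np.array([.5,.03,.028]);g1=np.array([.5,.03,.22]);g2=np.array([.55,-.275,.20])
    for k in np.linspace(0,1,9)[1:]:
        r=tool(al,45,0,fl);q,e=ik(g0+(g1-g0)*k+.019*r.as_matrix()[:,2],r,q);ok.append(e)
    for k in np.linspace(0,1,13)[1:]:
        r=tool(al,45,0,fl);q,e=ik(g1+(g2-g1)*k+.019*r.as_matrix()[:,2],r,q);ok.append(e)
    m=max(ok);ph=[]
    for k in range(10,181,10):
        r=tool(al,45,k*sg,fl);q,e=ik(g2+.019*r.as_matrix()[:,2],r,q);ph.append(e)
    print(al,fl,sg,"mat-pan",round(m,3),"turn",round(max(ph),3),q.round(2))
E
```

```text
pull [-1.26  0.93 -1.45  1.73  0.95  1.41  2.68] 1.1408680007789388e-08
-90 0 1 mat-pan 0.0 turn 0.0 [-1.73  1.02 -1.45  1.9   0.42  0.76  2.55]
-90 0 -1 mat-pan 0.0 turn 0.002 [-2.21  0.46 -0.66  1.93 -0.73  0.8  -2.82]
-90 1 1 mat-pan 0.002 turn 0.001 [-1.87  0.68 -1.12  1.92 -0.25  0.69 -0.05]
-90 1 -1 mat-pan 0.002 turn 0.299 [-0.8   2.12 -0.75  2.41 -1.54  0.08 -2.82]
-60 0 1 mat-pan 0.001 turn 0.003 [-1.68  0.73 -1.4   2.15  0.79  0.28  1.69]
-60 0 -1 mat-pan 0.001 turn 0.008 [-2.44  0.23 -0.49  2.17 -1.3   0.44 -2.82]
-60 1 1 mat-pan 0.011 turn 0.04 [-1.79  0.56 -1.26  2.21  2.69  0.08  2.82]
-60 1 -1 mat-pan 0.011 turn 0.0 [-1.78  0.5  -1.24  2.17 -0.31  0.22 -0.49]
-30 0 1 mat-pan 0.025 turn 0.027 [-2.42  0.16 -0.7   2.24  2.07  0.12 -0.43]
-30 0 -1 mat-pan 0.025 turn 0.051 [-1.91  0.28 -1.11  2.24 -1.54  0.08 -2.82]
-30 1 1 mat-pan 0.024 turn 0.025 [-2.53  0.14 -0.58  2.24  2.04  0.1   2.73]
-30 1 -1 mat-pan 0.024 turn 0.026 [-1.8   0.56 -1.45  2.2   1.59  0.5  -2.82]
0 0 1 mat-pan 0.049 turn 0.047 [-2.46  0.33 -0.99  2.16  1.53  0.82 -0.39]
0 0 -1 mat-pan 0.049 turn 0.155 
[... 384 characters left out ...]
 -1.23  1.93  1.49  1.58  2.45]
30 1 -1 mat-pan 0.005 turn 0.102 [-2.58  0.14 -0.61  2.01  0.59  0.72 -2.82]
60 0 1 mat-pan 0.008 turn 0.0 [ 2.11  0.75  0.98  1.76  0.2   1.08 -0.29]
60 0 -1 mat-pan 0.001 turn 0.0 [ 2.04  0.84  1.12  1.76  0.05  1.06 -0.17]
60 1 1 mat-pan 0.145 turn 0.276 [1.54 2.12 1.54 2.14 4.68 1.   2.82]
60 1 -1 mat-pan 0.016 turn 0.165 [-2.58  0.15 -0.49  1.94  0.32  0.84 -2.82]
90 0 1 mat-pan 0.001 turn 0.268 [1.89 1.62 1.54 2.19 4.68 0.94 0.65]
90 0 -1 mat-pan 0.001 turn 0.0 [ 2.27  0.99  1.08  1.47 -0.13  1.47 -0.4 ]
90 1 1 mat-pan 0.047 turn 0.048 [-2.58  0.96 -1.21  1.52  1.11  1.94  1.83]
90 1 -1 mat-pan 0.047 turn 0.247 [-2.58  0.18 -0.3   1.95 -0.01  0.85 -2.82]
```

```bash
cat > sim.py <<'E'
from plan import *
def ikw(x,r,q0,w):
    def f(q):
        a,b=fk(P,q);return np.r_[a-x,w*(r.inv()*b).as_rotvec(),.003*(q-q0)]
    return least_squares(f,np.clip(q0,lo+1e-3,hi-1e-3),bounds=(lo,hi),max_nfev=40).x
def run(q,segs,w,verbose=1):
    x,r=fk(P,q)
    for d,n in segs:
        for i in range(n):
            q=ikw(x+np.array(d),r,q,w);x,r=fk(P,q)
            if verbose and (i%4==3 or i==n-1):print(w,np.array(d),i+1,x.round(3),"Z",r.as_matrix()[:,2].round(2),q.round(2))
    return q
E
python3 - <<'E'
from sim import *
q=np.array([-.98,-.383,-.389,2.495,-.205,.679,.073])
for w in(.1,.4):
    print("inward");run(q,[((-.006,-.019,0),8)],w)
    print("-y push");run(q,[((.02,.01,.03),8),((.03,-.02,.01),8),((0,-.04,0),24)],w)
E
```

```text
inward
0.1 [-0.006 -0.019  0.   ] 4 [0.074 0.272 0.182] Z [ 0.03  0.09 -1.  ] [-1.18 -0.38 -0.21  2.47 -0.1   0.95 -0.02]
0.1 [-0.006 -0.019  0.   ] 8 [0.052 0.202 0.18 ] Z [-0.03 -0.11 -0.99] [-1.07 -0.38 -0.28  2.47 -0.14  1.15  0.03]
-y push
0.1 [0.02 0.01 0.03] 4 [0.176 0.382 0.303] Z [ 0.09  0.31 -0.95] [-1.09 -0.35 -0.41  2.21 -0.1   0.94 -0.16]
0.1 [0.02 0.01 0.03] 8 [0.256 0.422 0.423] Z [ 0.09  0.31 -0.95] [-1.09 -0.24 -0.52  1.88 -0.02  1.16 -0.31]
0.1 [ 0.03 -0.02  0.01] 4 [0.376 0.342 0.463] Z [ 0.09  0.31 -0.95] [-1.16 -0.19 -0.76  1.74  0.06  1.27 -0.64]
0.1 [ 0.03 -0.02  0.01] 8 [0.496 0.262 0.503] Z [ 0.09  0.31 -0.95] [-1.33  0.03 -1.01  1.52  0.31  1.45 -1.06]
0.1 [ 0.   -0.04  0.  ] 4 [0.496 0.102 0.503] Z [ 0.09  0.31 -0.95] [-1.43 -0.08 -1.15  1.57  0.24  1.51 -1.29]
0.1 [ 0.   -0.04  0.  ] 8 [ 0.496 -0.058  0.503] Z [ 0.09  0.31 -0.95] [-1.73  0.09 -1.34  1.51  0.41  1.68 -1.75]
0.1 [ 0.   -0.04  0.  ] 12 [ 0.496 -0.218  0.503] Z [ 0.1   0.31 -0.95] [-2.33  0.34 -1.24  1.35  0.6   1.87 -2.17]
0.1 [ 0.   -0.04  0.  ] 16 [ 0.495 -0.375  0.502] Z [ 0.16  0.17 -0.97
[... 955 characters left out ...]
45 -1.06]
0.4 [ 0.   -0.04  0.  ] 4 [0.496 0.102 0.503] Z [ 0.09  0.31 -0.95] [-1.5  -0.07 -1.09  1.57  0.26  1.52 -1.3 ]
0.4 [ 0.   -0.04  0.  ] 8 [ 0.496 -0.058  0.503] Z [ 0.09  0.31 -0.95] [-1.78  0.09 -1.28  1.5   0.41  1.68 -1.74]
0.4 [ 0.   -0.04  0.  ] 12 [ 0.496 -0.218  0.503] Z [ 0.09  0.31 -0.95] [-2.35  0.34 -1.21  1.34  0.59  1.88 -2.17]
0.4 [ 0.   -0.04  0.  ] 16 [ 0.487 -0.35   0.488] Z [ 0.13  0.23 -0.96] [-2.58  0.55 -1.36  1.24  0.76  1.94 -2.45]
0.4 [ 0.   -0.04  0.  ] 20 [ 0.47  -0.427  0.469] Z [ 0.18  0.06 -0.98] [-2.58  0.58 -1.45  1.29  0.77  1.77 -2.55]
0.4 [ 0.   -0.04  0.  ] 24 [ 0.456 -0.502  0.453] Z [ 0.21 -0.13 -0.97] [-2.58  0.56 -1.45  1.36  0.74  1.53 -2.6 ]
```

```bash
python3 -m creep '[[0,-0.076,-0.026,0],[0,-0.076,-0.026,0],[0,-0.076,-0.026,0]]'>/dev/null;python3 st.py
python3 -m creep '[[0,-0.076,-0.010,0],[0,-0.076,-0.010,0],[0,-0.076,-0.010,0]]'>/dev/null;python3 st.py
```

```text
J [-1.049, -0.411, -0.321, 2.495, -0.163, 0.742, 0.032] tcp [0.0941 0.3258 0.1895] X [-0.962  0.274  0.005] Y [0.263 0.918 0.297] Z [ 0.077  0.287 -0.955] t 5.1 w 0.0855 F [-0.1 -0.3 -0.1]
J [-0.984, -0.411, -0.372, 2.497, -0.197, 0.776, 0.071] tcp [0.0908 0.3134 0.1833] X [-0.962  0.272  0.005] Y [0.265 0.929 0.259] Z [ 0.065  0.25  -0.966] t 5.4 w 0.0853 F [-1.  -1.1  0.1]
```

```bash
python3 -m creep '[[0,-0.19,-0.03,0],[0,-0.19,-0.03,0],[0,-0.19,-0.03,0],[0,-0.19,-0.03,0]]'>/dev/null;python3 st.py
```

```text
J [-0.946, -0.41, -0.385, 2.498, -0.201, 0.905, 0.097] tcp [0.0831 0.2719 0.1739] X [-0.962  0.272  0.009] Y [0.271 0.954 0.13 ] Z [ 0.026  0.127 -0.992] t 5.8 w 0.0852 F [-0.6  0.3 -0.4]
```

```bash
python3 -m creep '[[0,-0.19,-0.02,0],[0,-0.19,-0.01,0],[0,-0.19,0,0],[0,-0.19,0,0]]'>/dev/null;python3 st.py
python3 - <<'E'
from h import *
np.set_printoptions(precision=4,suppress=True)
t=cams.get_image("top");s=cams.get_image("side")
c=blobs(mask(t,(5,130,80),(18,255,255)),10)
c=[x for x in c if abs(cen(x)[0]-238)<12][0];print(c[:,0].min(0),c[:,0].max(0),cv2.minAreaRect(c))
print("pull top",onz(t,cen(c),.187))
k=[x for x in blobs(mask(s,(5,130,80),(18,255,255)),10) if abs(cen(x)[0]-248.6)<6][0]
print("tri",tri(t,cen(c),s,cen(k)))
# wall/outer check: screwdriver etc
for n,p,z in(("mm",(354,137),.042),("jar",(426,150),.06)):print(n,onz(t,p,z))
E
```

```text
J [-0.933, -0.41, -0.356, 2.498, -0.182, 1.036, 0.127] tcp [0.0808 0.2288 0.1722] X [-0.962  0.272  0.017] Y [0.272 0.962 0.002] Z [-0.016  0.007 -1.   ] t 6.2 w 0.0855 F [-0.1  0.6 -0.4]
[234 250] [244 254] ((239.0, 252.0), (4.0, 10.0), 90.0)
pull top [0.5021 0.2675 0.187 ]
tri (array([0.5014, 0.2687, 0.1801]), np.float64(0.0005251825339988894))
mm [0.7833 0.0048 0.042 ]
jar [ 0.748  -0.1735  0.06  ]
```

Measurements agree: the pull is at about (0.501,0.267), the cabinet yaw is 7°, and the cell offset is -31 mm against the expected -33. The tool is vertical again. Next I move above the pull and turn to line up.

```bash
python3 -m creep '[[0,0,-0.08,0],[-0.132,0.046,-0.04,0],[-0.132,0.046,-0.04,0],[-0.132,0.046,-0.04,0],[-0.132,0.046,-0.04,0],[-0.132,0.046,-0.04,0],[-0.132,0.046,-0.04,0],[-0.132,0.046,-0.04,0]]' 0.5 >/dev/null;python3 st.py
python3 -m creep '[[-0.132,0.046,-0.04,0],[-0.132,0.046,-0.04,0],[-0.132,0.046,-0.04,0],[-0.132,0.046,-0.04,0],[-0.132,0.046,-0.04,0]]'>/dev/null;python3 st.py
python3 -m creep '[[0,0,0,0.0934],[0,0,0,0.0934],[0,0,0,0.0934],[0,0,0,0.0934],[0,0,0,0.0934],[0,0,0,0.0934],[0,0,0,0.0934],[0,0,0,0.0934]]'>/dev/null;python3 st.py
```

```text
J [-0.922, -0.102, 0.177, 2.101, 0.005, 1.151, 0.546] tcp [0.3306 0.2489 0.2546] X [-0.962  0.273  0.017] Y [ 0.273  0.962 -0.001] Z [-0.016  0.003 -1.   ] t 7.1 w 0.0427 F [-0.4  1.   0.5]
J [-0.812, 0.183, 0.31, 1.718, -0.069, 1.263, 0.81] tcp [0.5058 0.2593 0.3013] X [-0.962  0.272  0.016] Y [ 0.272  0.962 -0.002] Z [-0.016  0.002 -1.   ] t 7.6 w 0.0427 F [-0.2  0.6  0.9]
J [-0.911, 0.184, 0.422, 1.726, -0.089, 1.262, -0.352] tcp [0.5043 0.2592 0.3009] X [-0.115  0.993  0.004] Y [ 0.993  0.115 -0.016] Z [-0.017  0.002 -1.   ] t 8.4 w 0.0431 F [-1.1  0.1  0.8]
```

```bash
python3 -m creep '[[0.018,0,0.0967,0],[0,0,0.0967,0],[0,0,0.0967,0],[0,0,0.0967,0],[0,0,0.0967,0],[0,0,0.0967,0],[0,0,0,0]]'>/dev/null;python3 st.py
python3 - <<'E'
from h import *
t=cams.get_image("top");s=cams.get_image("side")
a=cv2.resize(t["color"][160:320,150:310],(560,560));b=cv2.resize(s["color"][90:220,190:320],(560,560))
cv2.imwrite("pics/g.png",cv2.convertScaleAbs(np.hstack([cv2.resize(a,(400,400)),cv2.resize(b,(400,400))]),alpha=1.4))
E
```

```text
J [-0.886, 0.333, 0.394, 1.88, -0.163, 0.98, -0.295] tcp [0.4982 0.2625 0.1522] X [-0.121  0.993  0.   ] Y [ 0.992  0.121 -0.024] Z [-0.023 -0.002 -1.   ] t 9.1 w 0.0426 F [-1.3 -0.1 -0.5]
```

View pics/g.png

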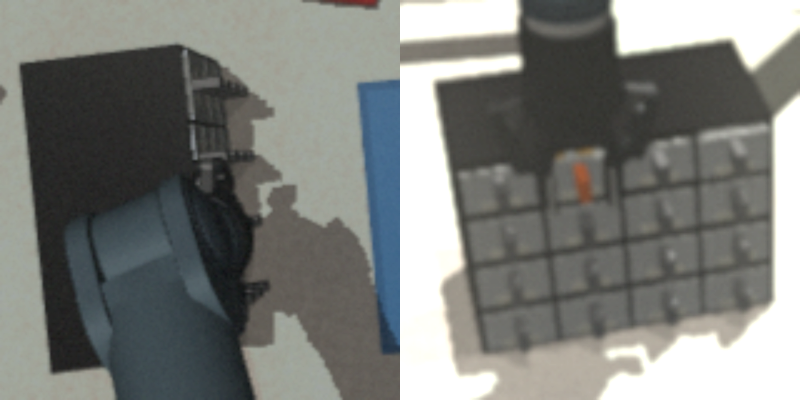

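The side crop shows the fingers on either side of the orange pull (crop px 583, fingers at 553 and 611), centred. I close and pull.

```bash
python3 -m creep '[[0,0,0,0],[0,0,0,0],[0,0,0,0],[0,0,0,0],[0,0,0,0],[0,0,0,0]]' 0
python3 -m creep '[[-0.02,0,0,0],[-0.04,0,0,0],[-0.04,0,0,0],[-0.04,0,0,0],[-0.04,0,0,0],[-0.04,0,0,0],[-0.04,0,0,0],[-0.04,0,0,0]]'
python3 st.py
```

```text
clock: 9.8
tcp_pos: [0.5022, 0.264, 0.1576]
tool_rot: [0.663, 0.748, -0.003, -0.007]
force: [-0.6, -0.3, 6.0]
grip_width: 0.0096
grip_force: 59.1
clock: 10.6
tcp_pos: [0.5105, 0.1901, 0.1563]
tool_rot: [0.663, 0.749, -0.003, -0.008]
force: [0.1, 4.3, 5.1]
grip_width: 0.009
grip_force: 59.0
J [-0.797, 0.291, 0.43, 1.929, -0.159, 0.966, -0.169] tcp [0.5105 0.1901 0.1563] X [-0.121  0.993  0.007] Y [ 0.993  0.121 -0.015] Z [-0.016  0.005 -1.   ] t 10.6 w 0.009 F [0.1 4.3 5.1]
```

```bash
python3 -m creep '[[-0.04,0,0,0],[-0.04,0,0,0],[-0.04,0,0,0],[-0.04,0,0,0],[-0.04,0,0,0],[-0.03,0,0,0],[-0.03,0,0,0],[-0.02,0,0,0]]'
python3 -m creep '[[-0.03,0,0,0],[-0.03,0,0,0],[0,0,0,0]]'
python3 - <<'E'
from h import *
t=cams.get_image("top");s=cams.get_image("side")
a=cv2.resize(t["color"][160:320,170:370],(500,400));b=cv2.resize(s["color"][100:280,180:330],(300,360))
c=np.zeros((400,800,3),np.uint8);c[:,:500]=a;c[:360,500:]=b
cv2.imwrite("pics/g2.png",cv2.convertScaleAbs(c,alpha=1.4))
E
python3 st.py
```

```text
clock: 11.4
tcp_pos: [0.5166, 0.1163, 0.1534]
tool_rot: [0.664, 0.748, -0.008, -0.008]
force: [-0.4, -0.4, -1.6]
grip_width: 0.0088
grip_force: 58.5
clock: 11.7
tcp_pos: [0.52, 0.1025, 0.1548]
tool_rot: [0.664, 0.748, -0.006, -0.007]
force: [-0.1, -0.8, -2.8]
grip_width: 0.0091
grip_force: 58.5
J [-0.687, 0.272, 0.475, 1.962, -0.158, 0.96, -0.013] tcp [0.5201 0.1044 0.155 ] X [-0.12   0.993  0.004] Y [ 0.993  0.12  -0.017] Z [-0.018  0.002 -1.   ] t 11.8 w 0.0091 F [-0.4  0.7 -1.4]
```

View pics/g2.png

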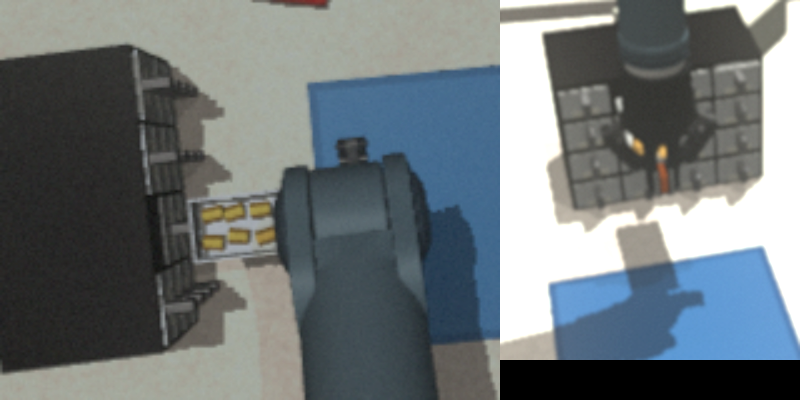

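The drawer is fully out: its back edge is at crop x≈190, clear of the cabinet at 165, and the spacers lie in it. I carry it over the mat and lower it.

```bash
python3 -m creep '[[-0.04,0,0,0],[-0.08,0,0,0],[-0.08,0,0,0],[-0.08,0,0,0],[-0.08,0,0,0],[-0.08,0,0,0],[-0.08,0,0,0],[-0.06,0,0,0]]' >/dev/null
python3 -m creep '[[0,0,0.05,0],[0,0,0.09,0],[0,0,0.09,0],[0,0,0.09,0],[0,0,0.08,0],[0,0,0.05,0],[0,0,0.03,0]]' >/dev/null
python3 st.py
python3 -m creep '[[0,0,0.01,0],[0,0,0.01,0],[0,0,0.01,0]]' 
python3 -m creep '[[0,0,0.01,0],[0,0,0.01,0],[0,0,0,0]]' 
python3 st.py
```

```text
J [-0.398, 0.489, 0.467, 2.009, -0.324, 0.736, 0.391] tcp [ 0.5343 -0.0382  0.0327] X [-0.122  0.993  0.005] Y [ 0.992  0.122 -0.02 ] Z [-0.02   0.002 -1.   ] t 13.3 w 0.0092 F [-0.1  0.9 -1.5]
clock: 13.6
tcp_pos: [0.5363, -0.0391, 0.0276]
tool_rot: [0.663, 0.749, -0.004, -0.007]
force: [0.9, -0.5, -1.6]
grip_width: 0.0088
grip_force: 58.6
clock: 13.9
tcp_pos: [0.535, -0.0391, 0.0218]
tool_rot: [0.663, 0.749, -0.005, -0.007]
force: [-0.6, 1.0, -2.0]
grip_width: 0.0089
grip_force: 58.6
J [-0.388, 0.508, 0.457, 2.011, -0.337, 0.714, 0.402] tcp [ 0.535  -0.0391  0.0218] X [-0.121  0.993  0.004] Y [ 0.993  0.121 -0.018] Z [-0.018  0.002 -1.   ] t 13.9 w 0.0089 F [-0.6  1.  -2. ]
```

```bash
python3 -m creep '[[0,0,0.02,0],[0,0,0.01,0],[0,0,0,0]]'
python3 -m creep '[[0,0,0.01,0],[0,0,0,0]]'
python3 -m creep '[[0,0,0.008,0],[0,0,0,0]]'
```

```text
clock: 14.2
tcp_pos: [0.5345, -0.0391, 0.0139]
tool_rot: [0.663, 0.749, -0.005, -0.008]
force: [0.5, -0.6, -2.0]
grip_width: 0.0093
grip_force: 58.5
clock: 14.4
tcp_pos: [0.5348, -0.0391, 0.0117]
tool_rot: [0.663, 0.749, -0.005, -0.008]
force: [-0.8, -0.2, -1.4]
grip_width: 0.009
grip_force: 58.6
clock: 14.6
tcp_pos: [0.5348, -0.0391, 0.0097]
tool_rot: [0.663, 0.749, -0.005, -0.007]
force: [0.0, 0.1, -1.1]
grip_width: 0.0089
grip_force: 58.5
```

```bash
python3 -m creep '[[0,0,0.008,0],[0,0,0,0]]' | grep -E "tcp|^force"
python3 -m creep '[[0,0,0.006,0],[0,0,0,0]]'| grep -E "tcp|^force"
python3 -m creep '[[0,0,0,0],[0,0,0,0],[0,0,0,0]]' 0.35 | grep -E "tcp|^force|width"
python3 -m creep '[[0,0,-0.02,0],[0,0,-0.08,0],[0,0,-0.12,0],[0,0,-0.12,0],[0,0,-0.16,0],[0,0,-0.16,0],[0,0,-0.16,0],[0,0,-0.16,0]]' | grep -E "tcp|^force|width"
python3 st.py
```

```text
tcp_pos: [0.5352, -0.0392, 0.0087]
force: [-1.6, -1.2, 4.3]
tcp_pos: [0.5352, -0.0393, 0.0085]
force: [-4.8, -0.5, 14.1]
tcp_pos: [0.5351, -0.0389, 0.0064]
force: [-0.6, 1.1, 1.2]
grip_width: 0.0299
tcp_pos: [0.5389, -0.0398, 0.2532]
force: [1.4, 0.8, -0.8]
grip_width: 0.0301
J [-0.522, 0.18, 0.585, 1.849, -0.109, 1.163, 0.221] tcp [ 0.5389 -0.0398  0.2532] X [-0.12   0.993  0.004] Y [ 0.993  0.12  -0.017] Z [-0.018  0.002 -1.   ] t 16.1 w 0.0301 F [ 1.4  0.8 -0.8]
```

Run:
```python
from fk import *
N=[([-0.984,-0.411,-0.372,2.497,-0.197,0.776,0.071],[.0908,.3134,.1833]),([-0.933,-0.41,-0.356,2.498,-0.182,1.036,0.127],[.0808,.2288,.1722]),([-0.922,-0.102,0.177,2.101,0.005,1.151,0.546],[.3306,.2489,.2546]),([-0.911,0.184,0.422,1.726,-0.089,1.262,-0.352],[.5043,.2592,.3009]),([-0.522,0.18,0.585,1.849,-0.109,1.163,0.221],[.5389,-.0398,.2532])]
for q,t in N:
    x,r=fk(P,q);print(x.round(3),t,r.as_matrix().round(2)[:,0])
```

```text
[0.084 0.314 0.182] [0.0908, 0.3134, 0.1833] [-0.96  0.27  0.  ]
[0.047 0.23  0.17 ] [0.0808, 0.2288, 0.1722] [-0.96  0.27 -0.01]
[-0.147  0.38   0.254] [0.3306, 0.2489, 0.2546] [-0.96  0.28 -0.01]
[-0.288  0.484  0.302] [0.5043, 0.2592, 0.3009] [-0.62 -0.78 -0.  ]
[-0.475  0.25   0.254] [0.5389, -0.0398, 0.2532] [-0.63 -0.78 -0.  ]
```

```bash
python3 - <<'E'
s=open('fk.py').read()
s=s.replace("R.from_euler('z',a)","R.from_euler('z',-a)").replace("2.65,a","0,a")
s=s.replace("def fk(","""Q+=[([-0.922,-0.102,0.177,2.101,0.005,1.151,0.546],[.3306,.2489,.2546],[-.962,.273,.017],[-.016,.003,-1]),([-0.911,0.184,0.422,1.726,-0.089,1.262,-0.352],[.5043,.2592,.3009],[-.115,.993,.004],[-.017,.002,-1]),([-0.522,0.18,0.585,1.849,-0.109,1.163,0.221],[.5389,-.0398,.2532],[-.12,.993,.004],[-.018,.002,-1]),([-0.933,-0.41,-0.356,2.498,-0.182,1.036,0.127],[.0808,.2288,.1722],[-.962,.272,.017],[-.016,.007,-1])]
def fk(""",1)
open('fk.py','w').write(s)
E
python3 - <<'E'
from sim import *
print(P.round(3),res)
rng=np.random.default_rng(0)
qc=np.array([-0.522,0.18,0.585,1.849,-0.109,1.163,0.221])
u=97  # placeholder
# FK-based feasibility per alpha from qc-like seeds
for al in(-83,):
  for fl in(0,1):
   for sg in(1,-1):
    S2=[qc]+[rng.uniform(lo,hi) for _ in range(8)]
    g0=np.array([.525,.05,.028]);r=tool(al,45,0,fl)
    q,e=min((ik(g0+.019*r.as_matrix()[:,2],r,s) for s in S2),key=lambda t:t[1]);print("mat",fl,q.round(2),round(e,3))
    g1=np.array([.525,.05,.22]);g2=np.array([.55,-.275,.20]);ok=[]
    for k in np.linspace(0,1,9)[1:]:
        q,e=ik(g0+(g1-g0)*k+.019*r.as_matrix()[:,2],r,q);ok.append(e)
    for k in np.linspace(0,1,13)[1:]:
        q,e=ik(g1+(g2-g1)*k+.019*r.as_matrix()[:,2],r,q);ok.append(e)
    ph=[]
    for k in range(10,181,10):
        rr=tool(al,45,k*sg,fl);q,e=ik(g2+.019*rr.as_matrix()[:,2],rr,q);ph.append(e)
    print(al,fl,sg,"mat-pan",round(max(ok),3),"turn",np.round(ph,3)[[5,9,13,15,17]],q.round(2))
print("up pushes")
for w in(.4,):
    for tgt in [(.3,-.45,.5),(.1,-.55,.5),(.0,-.6,.5)]:
        print(tgt);x0=fk(P,qc)[0];d=(np.array(tgt)-x0)/16
        q=run(qc,[(d,16)],w,0);x,r=fk(P,q);print(x.round(3),r.as_matrix()[:,2].round(2),q.round(2))
        run(q,[((0,0,.05),16)],w)
E
```

```text
[ 3.000e-01  4.920e-01  5.070e-01  3.240e-01  0.000e+00  4.713e+00
  0.000e+00 -2.200e-02 -0.000e+00 -2.000e-02  0.000e+00  1.000e-03
  0.000e+00  0.000e+00 -1.000e-03 -0.000e+00  1.000e-03] 0.0006921621952807199
mat 0 [-0.99  0.76  0.52  1.96  0.46  0.9  -0.78] 0.0
-83 0 1 mat-pan 0.001 turn [0. 0. 0. 0. 0.] [-0.97  0.85  1.36  2.04 -0.14  0.58 -2.75]
mat 0 [-0.52  0.68 -0.04  1.93  0.83  1.11 -1.05] 0.0
-83 0 -1 mat-pan 0.001 turn [0.001 0.002 0.005 0.006 0.014] [ 0.14  0.35 -0.14  2.03  1.13  1.    2.48]
mat 1 [-1.1   0.82  0.67  1.96  0.32  0.85  2.48] 0.0
-83 1 1 mat-pan 0.005 turn [0. 0. 0. 0. 0.] [-0.15  0.33  0.22  2.01  0.95  0.91 -0.48]
mat 1 [-0.48  0.68 -0.09  1.93  0.85  1.13  2.08] 0.0
-83 1 -1 mat-pan 0.002 turn [0.095 0.09  0.072 0.079 0.076] [-1.    1.33  1.54  2.27  4.68  0.52  1.61]
up pushes
(0.3, -0.45, 0.5)
[ 0.3  -0.45  0.5 ] [-0.02  0.   -1.  ] [-0.07  0.08  1.06  1.47 -0.06  1.65  1.11]
0.4 [0.   0.   0.05] 4 [ 0.298 -0.448  0.677] Z [ 0.02 -0.06 -1.  ] [ 0.27  0.12  0.75  1.05 -0.08  1.94  1.11]
0.4 [0.   0.   0.05] 8 [ 0.294 -0.443  0.798] Z [ 0.15 -0.26 -0
[... 692 characters left out ...]
59 -0.11  1.94  1.49]
0.4 [0.   0.   0.05] 16 [ 0.091 -0.496  1.03 ] Z [ 0.15 -0.7  -0.69] [ 0.97  0.16  0.66  0.26 -0.27  1.94  1.49]
(0.0, -0.6, 0.5)
[-0.    -0.578  0.5  ] [-0.02 -0.04 -1.  ] [-0.4  -0.38  1.54  1.42  0.42  1.69  1.32]
0.4 [0.   0.   0.05] 4 [-0.001 -0.56   0.679] Z [-0.   -0.13 -0.99] [-0.46 -0.31  1.54  1.06  0.4   1.94  1.39]
0.4 [0.   0.   0.05] 8 [-0.002 -0.526  0.812] Z [ 0.02 -0.33 -0.94] [-0.22 -0.11  1.54  0.86  0.18  1.94  1.56]
0.4 [0.   0.   0.05] 12 [-0.001 -0.514  0.932] Z [ 0.03 -0.55 -0.84] [ 0.88  0.08  0.76  0.57 -0.12  1.94  1.67]
0.4 [0.   0.   0.05] 16 [ 1.000e-03 -5.020e-01  1.038e+00] Z [ 0.03 -0.73 -0.68] [ 1.19  0.16  0.63  0.23 -0.3   1.94  1.66]
```

The refit kinematics match to 0.7 mm, and the plan checks out: lean 45° toward the drawer's front (azimuth −83°) and flip the tool half a turn so the last joint has range. I go to (0.05,−0.56) and push up to gain the lean.

```bash
python3 -m creep '[[-0.09,-0.11,-0.06,0],[-0.09,-0.11,-0.06,0],[-0.09,-0.11,-0.06,0],[-0.09,-0.11,-0.06,0],[-0.09,-0.11,-0.06,0],[-0.09,-0.11,-0.06,0],[-0.09,-0.11,-0.06,0]]' >/dev/null
python3 -m creep '[[-0.09,-0.11,-0.06,0],[-0.09,-0.11,-0.06,0],[-0.09,-0.11,-0.06,0],[-0.09,-0.11,-0.06,0],[-0.09,-0.11,-0.05,0],[-0.09,-0.11,-0.04,0],[-0.09,-0.11,-0.04,0]]' 1 >/dev/null
python3 st.py
python3 -m creep '[[-0.09,-0.11,-0.04,0],[-0.09,-0.11,-0.04,0],[-0.09,-0.11,-0.04,0],[-0.09,-0.11,-0.04,0],[-0.09,-0.11,-0.04,0],[-0.09,-0.11,-0.04,0],[0,0,0,0]]' >/dev/null;python3 st.py
python3 -m creep '[[0,0,-0.12,0],[0,0,-0.15,0],[0,0,-0.15,0],[0,0,-0.15,0]]' >/dev/null;python3 st.py
```

```text
J [-0.201, -0.367, 0.932, 1.746, 0.301, 1.634, 0.832] tcp [ 0.1968 -0.4003  0.4545] X [-0.12   0.993  0.005] Y [ 0.993  0.12  -0.016] Z [-0.017  0.003 -1.   ] t 17.5 w 0.0858 F [ 0.8 -0.8 -0.2]
J [-0.466, -0.364, 1.533, 1.401, 0.384, 1.752, 1.24] tcp [ 0.0443 -0.5573  0.516 ] X [-0.107  0.994  0.004] Y [ 0.994  0.107 -0.016] Z [-0.017  0.002 -1.   ] t 18.2 w 0.0853 F [-1.5 -0.1  0.4]
J [-0.577, -0.325, 1.569, 1.128, 0.372, 1.966, 1.275] tcp [ 0.0553 -0.5435  0.6425] X [-0.125  0.992 -0.027] Y [ 0.992  0.125 -0.006] Z [-0.003 -0.028 -1.   ] t 18.6 w 0.0855 F [-0.3  1.1  0.2]
```

```bash
python3 -m creep '[[-0.01,0,-0.18,0],[-0.02,0,-0.18,0],[-0.04,0,-0.18,0],[-0.05,0,-0.18,0],[-0.06,0,-0.18,0]]' >/dev/null;python3 st.py
python3 -m creep '[[-0.07,0,-0.18,0],[-0.08,0,-0.17,0],[-0.09,0,-0.17,0],[-0.1,0,-0.16,0]]' >/dev/null;python3 st.py
```

```text
J [-0.232, -0.055, 1.569, 0.982, 0.076, 1.967, 1.501] tcp [ 0.0507 -0.5059  0.7533] X [-0.12   0.974 -0.191] Y [0.992 0.123 0.005] Z [ 0.029 -0.189 -0.982] t 19.1 w 0.0852 F [-0.6  0.3  0.8]
J [0.554, 0.07, 0.946, 0.839, -0.074, 1.967, 1.574] tcp [ 0.0555 -0.5183  0.8041] X [-0.117  0.95  -0.289] Y [ 0.992  0.122 -0.   ] Z [ 0.035 -0.287 -0.957] t 19.5 w 0.0854 F [0.7 1.  0.8]
```

```bash
python3 -m creep '[[-0.07,0,-0.18,0],[-0.08,0,-0.17,0],[-0.09,0,-0.17,0],[-0.09,0,-0.17,0],[-0.1,0,-0.16,0],[-0.1,0,-0.16,0]]' >/dev/null;python3 st.py
python3 -m creep '[[-0.11,0,-0.16,0],[-0.12,0,-0.15,0],[-0.13,0,-0.14,0]]' >/dev/null;python3 st.py
```

```text
J [0.921, 0.134, 0.641, 0.541, -0.131, 1.967, 1.575] tcp [ 0.0574 -0.5311  0.9111] X [-0.105  0.86  -0.499] Y [ 0.993  0.12  -0.003] Z [ 0.058 -0.496 -0.867] t 20.1 w 0.0854 F [-1.6 -0.3  0.5]
J [1.043, 0.177, 0.579, 0.382, -0.188, 1.967, 1.574] tcp [ 0.0584 -0.5337  0.9603] X [-0.098  0.799 -0.594] Y [ 0.993  0.12  -0.003] Z [ 0.069 -0.59  -0.805] t 20.4 w 0.0857 F [-0.2 -0.9  0.7]
```

```bash
python3 -m creep '[[-0.13,0,-0.15,0],[-0.14,0,-0.14,0],[-0.14,0,-0.14,0]]' >/dev/null;python3 st.py
python3 - <<'E'
from h import *
np.set_printoptions(precision=4,suppress=True)
t=cams.get_image("top");s=cams.get_image("side")
cv2.imwrite("pics/d.png",cv2.resize(t["color"][170:310,270:410],(560,560),interpolation=2))
E
```

```text
J [1.12, 0.216, 0.611, 0.235, -0.294, 1.967, 1.572] tcp [ 0.0587 -0.5288  1.0051] X [-0.09   0.73  -0.678] Y [ 0.993  0.119 -0.004] Z [ 0.078 -0.673 -0.736] t 20.7 w 0.0855 F [-0.3  0.1 -0.3]
```

View pics/d.png

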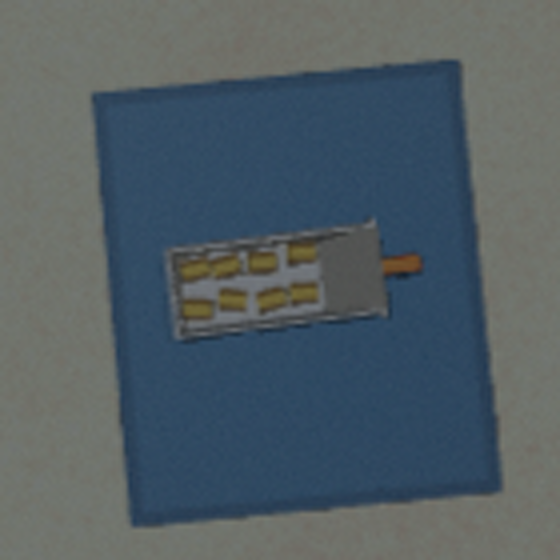

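The drawer stands on the mat with all eight spacers visible in it (crop corners (165,248), (178,340), (387,315), (375,222)). I take the exact pose and add a little more lean.

```bash
python3 -m creep '[[-0.14,0,-0.14,0]]' >/dev/null;python3 st.py
python3 - <<'E'
from h import *
np.set_printoptions(precision=4,suppress=True)
t=cams.get_image("top")
b=(onz(t,(311.25,232),.044)+onz(t,(314.5,255),.044))/2;f=(onz(t,(363.75,225.5),.044)+onz(t,(366.75,248.75),.044))/2
d=f-b;print("back",b,"front",f,"L",np.linalg.norm(d),"az",np.degrees(np.arctan2(d[1],d[0])),"centre",b+d/np.linalg.norm(d)*.065)
c=[x for x in blobs(mask(t,(5,130,60),(18,255,255)),6) if abs(cen(x)[0]-370)<15 and abs(cen(x)[1]-236)<15]
if c:print("pull",onz(t,cen(c[0]),.038))
E
```

```text
J [1.136, 0.225, 0.647, 0.198, -0.344, 1.967, 1.571] tcp [ 0.0584 -0.525   1.0173] X [-0.087  0.709 -0.699] Y [ 0.993  0.119 -0.003] Z [ 0.081 -0.695 -0.715] t 20.9 w 0.0853 F [-0.2 -0.1 -0.6]
back [0.5149 0.1081 0.044 ] front [ 0.5309 -0.0226  0.044 ] L 0.13164905514597217 az -83.02627552735706 centre [0.5228 0.0436 0.044 ]
pull [ 0.5345 -0.0357  0.038 ]
```

```bash
python3 -m creep '[[0.08,0.05,0.03,0],[0.13,0.076,0.043,0],[0.13,0.076,0.043,0],[0.13,0.076,0.043,0],[0.13,0.076,0.043,0],[0.13,0.076,0.043,0],[0.13,0.076,0.043,0],[0.13,0.076,0.043,0]]' 0 >/dev/null;python3 st.py
python3 -m creep '[[0.13,0.076,0.043,0],[0.13,0.076,0.043,0],[0.13,0.076,0.043,0],[0.13,0.076,0.043,0],[0.13,0.076,0.043,0],[0.13,0.076,0.043,0],[0.13,0.076,0.043,0],[0.13,0.076,0.043,0]]' >/dev/null;python3 st.py
```

```text
J [0.411, -0.372, 0.148, 1.24, 0.627, 1.679, 0.912] tcp [ 0.1671 -0.4063  0.851 ] X [-0.049  0.715 -0.697] Y [0.995 0.096 0.028] Z [ 0.087 -0.692 -0.716] t 21.75 w 0.0002 F [ 0.5 -1.5  0. ]
J [0.441, -0.396, -0.241, 1.746, 0.625, 1.52, 0.338] tcp [ 0.3246 -0.2768  0.6272] X [-0.05   0.722 -0.69 ] Y [0.996 0.087 0.018] Z [ 0.073 -0.686 -0.724] t 22.55 w 0.0002 F [ 0.3  0.  -0.2]
```

```bash
python3 -m creep '[[0.1,0.044,0.036,-0.0167],[0.12,0.052,0.0425,0],[0.12,0.052,0.0425,0],[0.12,0.052,0.0425,0],[0.12,0.052,0.0425,0],[0.12,0.052,0.0425,0],[0.12,0.052,0.0425,0],[0.12,0.052,0.0425,0]]' >/dev/null;python3 st.py
python3 -m creep '[[0.12,0.052,0.0425,0],[0.12,0.052,0.0425,0],[0.12,0.052,0.0425,0],[0.12,0.052,0.0425,0],[0.12,0.052,0.0425,0],[0.12,0.052,0.0425,0],[0.12,0.052,0.0425,0]]' >/dev/null;python3 st.py
```

```text
J [0.37, -0.186, -0.56, 2.022, 0.674, 1.392, -0.237] tcp [ 0.4146 -0.1547  0.4059] X [-0.076  0.719 -0.691] Y [0.994 0.106 0.001] Z [ 0.074 -0.687 -0.723] t 23.35 w -0.0003 F [ 1.4  0.5 -0.7]
J [0.179, 0.33, -0.699, 2.015, 0.909, 1.398, -0.842] tcp [ 0.4953 -0.0451  0.2078] X [-0.076  0.719 -0.69 ] Y [0.994 0.107 0.002] Z [ 0.075 -0.686 -0.723] t 24.05 w -0.0001 F [-0.1 -0.2  0.1]
```

```bash
python3 -m creep '[[0.094,0.039,0.06,0],[0.094,0.039,0.06,0],[0.094,0.039,0.06,0],[0.094,0.039,0.06,0],[0,0,0,0]]' >/dev/null;python3 st.py
python3 -m creep '[[0.036,0,0.038,0],[0.036,0,0.038,0],[0.036,0,0.038,0],[0.036,0,0.038,0],[0.036,0,0.038,0],[0,0,0,0]]' >/dev/null;python3 st.py
python3 -m creep '[[-0.013,0,0.0125,0],[-0.013,0,0.0125,0],[0,0,0,0]]' >/dev/null;python3 st.py
```

```text
J [0.071, 0.595, -0.638, 1.956, 1.042, 1.368, -1.034] tcp [ 0.5297 -0.0144  0.0971] X [-0.081  0.72  -0.689] Y [ 0.994  0.108 -0.005] Z [ 0.071 -0.685 -0.725] t 24.55 w -0.0001 F [ 0.6 -0.6 -0.1]
J [0.037, 0.708, -0.595, 1.955, 1.119, 1.322, -1.136] tcp [ 0.5326 -0.0148  0.0355] X [-0.074  0.72  -0.69 ] Y [0.994 0.105 0.003] Z [ 0.075 -0.686 -0.724] t 25.15 w -0.0005 F [-1.7  3.5  2.3]
J [0.052, 0.701, -0.588, 1.962, 1.125, 1.311, -1.128] tcp [ 0.5332 -0.0258  0.0359] X [-0.072  0.72  -0.69 ] Y [0.995 0.102 0.003] Z [ 0.073 -0.686 -0.724] t 25.45 w -0.0001 F [ 0.5  1.1 -0.4]
```

```bash
python3 -m creep '[[-0.023,0,0.022,0],[-0.023,0,0.022,0],[-0.023,0,0.022,0],[-0.023,0,0.022,0],[-0.023,0,0.022,0],[-0.02,0,0.019,0],[0,0,0,0]]' >/dev/null;python3 st.py
python3 -m creep '[[0,0,-0.04,0],[0,0,-0.12,0],[0,0,-0.16,0],[-0.08,0,-0.14,0],[-0.08,0,-0.14,0],[-0.08,0,-0.1,0]]' >/dev/null;python3 st.py
python3 - <<'E'
from h import *
t=cams.get_image("top");s=cams.get_image("side")
a=cv2.resize(t["color"][170:310,270:410],(560,560),interpolation=2);b=cv2.resize(s["color"][200:330,190:350],(480,390))
cv2.imwrite("pics/d2.png",cv2.resize(t["color"][160:310,260:440],(720,600),interpolation=2))
E
```

```text
J [0.117, 0.68, -0.56, 1.987, 1.165, 1.261, -1.087] tcp [ 0.5379 -0.073   0.0362] X [-0.071  0.719 -0.691] Y [0.995 0.101 0.003] Z [ 0.072 -0.687 -0.723] t 26.15 w -0.0002 F [-0.3 -0.9 -0.4]
J [0.09, 0.432, -0.705, 1.896, 0.92, 1.482, -0.887] tcp [0.5298 0.0091 0.2067] X [-0.075  0.721 -0.688] Y [0.994 0.108 0.005] Z [ 0.078 -0.684 -0.725] t 26.75 w -0.0001 F [ 0.3 -0.5  0. ]
```

View pics/d2.png

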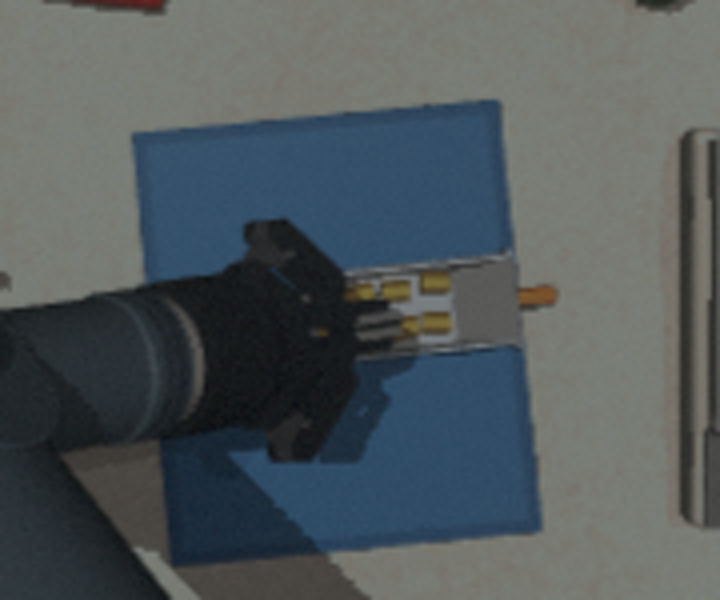

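The drawer has slid to the mat's front edge and is still fully on it (plate at crop (517,298)), spacers inside, giving wrist room before the cabinet. Next I flip the tool half a turn and open.

```bash
python3 -m creep '[[0,0,0,-0.0953],[0,0,0,-0.0953],[0,0,0,-0.0953],[0,0,0,-0.0953],[0,0,0,-0.0953],[0,0,0,-0.0953],[0,0,0,-0.0953]]' 1 >/dev/null;python3 st.py
python3 -m creep '[[0,0,0,-0.0953],[0,0,0,-0.0953],[0,0,0,-0.0953],[0,0,0,-0.0953],[0,0,0,-0.0953],[0,0,0,-0.0953],[0,0,0,-0.0953]]' >/dev/null;python3 st.py
python3 -m creep '[[0,0,0,-0.0953],[0,0,0,-0.0953],[0,0,0,-0.0953],[0,0,0,-0.0953],[0,0,0,-0.0953],[0,0,0,-0.0953],[0,0,0,-0.0953],[0,0,0,0]]' >/dev/null;python3 st.py
```

```text
J [0.183, 0.474, -0.819, 1.895, 0.964, 1.524, 0.138] tcp [0.5289 0.0062 0.2034] X [-0.902  0.265 -0.342] Y [ 0.427  0.678 -0.599] Z [ 0.073 -0.686 -0.724] t 27.55 w 0.0855 F [-0.6  0.6  0.1]
J [0.271, 0.524, -0.939, 1.892, 1.013, 1.577, 1.156] tcp [0.529  0.0062 0.2034] X [-0.82  -0.455  0.348] Y [-0.568  0.568 -0.595] Z [ 0.073 -0.686 -0.724] t 28.25 w 0.0853 F [-0.4  0.4 -0.5]
J [0.353, 0.587, -1.058, 1.889, 1.068, 1.641, 2.166] tcp [0.529  0.0061 0.2032] X [ 0.076 -0.721  0.689] Y [-0.994 -0.106 -0.   ] Z [ 0.073 -0.685 -0.725] t 29.05 w 0.0857 F [-1.4  0.4 -0.2]
```

```bash
python3 -m creep '[[-0.0575,0.001,0.075,0],[-0.0575,0.001,0.075,0],[-0.0575,0.001,0.075,0],[-0.0575,0.001,0.075,0],[-0.0575,0.001,0.075,0],[-0.0575,0.001,0.075,0],[-0.0285,0.001,0.0375,0],[0,0,0,0]]' >/dev/null;python3 st.py
python3 -m creep '[[-0.0285,0.001,0.0375,0],[-0.015,0,0.0185,0],[0,0,0,0]]' >/dev/null;python3 st.py
```

```text
J [0.267, 0.82, -0.904, 1.949, 1.249, 1.524, 1.96] tcp [ 0.5286 -0.0111  0.0497] X [ 0.076 -0.72   0.69 ] Y [-0.995 -0.104  0.001] Z [ 0.071 -0.686 -0.724] t 29.85 w 0.0855 F [ 0.1 -0.6  0.8]
J [0.258, 0.847, -0.887, 1.948, 1.272, 1.512, 1.94] tcp [ 0.5297 -0.0124  0.0334] X [ 0.075 -0.72   0.69 ] Y [-0.994 -0.105 -0.001] Z [ 0.073 -0.686 -0.724] t 30.15 w 0.0854 F [-0.7  0.8  0.5]
```

```bash
python3 -m creep '[[-0.023,0,0.028,0],[-0.023,0,0.028,0],[0,0,0,0]]' >/dev/null;python3 st.py
python3 -m creep '[[0,0,0,0],[0,0,0,0],[0,0,0,0],[0,0,0,0],[0,0,0,0]]' 0
python3 -m creep '[[0,0,0,0],[0,0,0,0]]'; python3 st.py
```

```text
J [0.247, 0.879, -0.866, 1.947, 1.295, 1.5, 1.919] tcp [ 0.5292 -0.0141  0.0144] X [ 0.076 -0.72   0.69 ] Y [-0.994 -0.105  0.   ] Z [ 0.072 -0.686 -0.724] t 30.45 w 0.0857 F [-0.1 -1.1  0.3]
clock: 30.95
tcp_pos: [0.5307, -0.0128, 0.0161]
tool_rot: [0.69, -0.621, 0.277, 0.247]
force: [1.7, 2.3, 1.0]
grip_width: 0.0554
grip_force: 63.8
clock: 31.15
tcp_pos: [0.5307, -0.0129, 0.0161]
tool_rot: [0.69, -0.621, 0.277, 0.247]
force: [1.2, 2.5, 3.1]
grip_width: 0.0554
grip_force: 64.0
J [0.247, 0.877, -0.869, 1.945, 1.295, 1.5, 1.919] tcp [ 0.5307 -0.0129  0.0161] X [ 0.075 -0.721  0.689] Y [-0.994 -0.106 -0.003] Z [ 0.075 -0.685 -0.725] t 31.15 w 0.0554 F [1.2 2.5 3.1]
```

Gripped by the sides at 55.4 mm (63 N). I lift, check the hold, then carry it to the pan.

```bash
python3 -m creep '[[0.02,0,-0.021,0],[0.05,0,-0.0526,0],[0.08,0,-0.0841,0],[0.08,0,-0.0841,0],[0.08,0,-0.0841,0],[0.08,0,-0.0841,0],[0.045,0,-0.0473,0],[0.02,0,-0.021,0]]' ;python3 st.py
python3 -m creep '[[0.03,-0.0015,0.0286,0],[0.06,-0.003,0.057,0],[0.085,-0.004,0.081,0],[0.085,-0.004,0.081,0],[0.085,-0.004,0.081,0],[0.085,-0.004,0.081,0],[0.085,-0.004,0.081,0],[0.085,-0.004,0.081,0]]' >/dev/null
python3 -m creep '[[0.085,-0.004,0.081,0],[0.085,-0.004,0.081,0],[0.085,-0.004,0.081,0],[0.05,-0.003,0.048,0],[0.03,-0.0015,0.0286,0],[0,0,0,0]]' ;python3 st.py
python3 - <<'E'
from h import *
t=cams.get_image("top");s=cams.get_image("side")
c=np.zeros((400,800,3),np.uint8);c[:,:400]=cv2.resize(t["color"][150:310,380:540],(400,400));c[:,400:]=cv2.resize(s["color"][200:400,170:370],(400,400))
cv2.imwrite("pics/p1.png",cv2.convertScaleAbs(c,alpha=1.3))
E
```

```text
clock: 31.95
tcp_pos: [0.5297, -0.0138, 0.1819]
tool_rot: [0.69, -0.622, 0.277, 0.247]
force: [0.0, 0.4, -2.9]
grip_width: 0.0552
grip_force: 63.6
J [0.374, 0.601, -1.035, 1.919, 1.099, 1.599, 2.154] tcp [ 0.5297 -0.0138  0.1819] X [ 0.074 -0.721  0.689] Y [-0.995 -0.104 -0.003] Z [ 0.074 -0.685 -0.724] t 31.95 w 0.0552 F [ 0.   0.4 -2.9]
clock: 33.35
tcp_pos: [0.5737, -0.3351, 0.1793]
tool_rot: [0.689, -0.622, 0.275, 0.249]
force: [0.5, 0.6, -0.2]
grip_width: 0.0553
grip_force: 63.7
J [0.854, 0.562, -0.891, 1.887, 1.331, 1.246, 2.576] tcp [ 0.5737 -0.3351  0.1793] X [ 0.074 -0.721  0.689] Y [-0.995 -0.102  0.   ] Z [ 0.07  -0.685 -0.725] t 33.35 w 0.0553 F [ 0.5  0.6 -0.2]
```

View pics/p1.png

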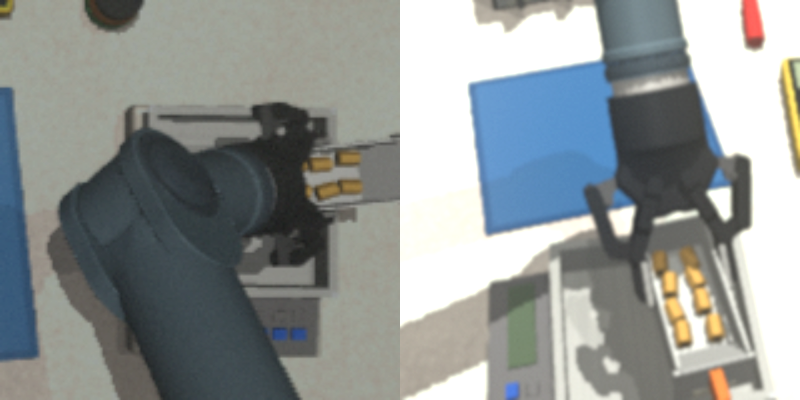

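The drawer is level over the pan with all eight spacers in it (side crop 650–720, 250–340). I now turn about the leaning tool axis to pour.

```bash
python3 -m creep '[[0,0,0,0.05],[0,0,0,0.09],[0,0,0,0.09],[0,0,0,0.09],[0,0,0,0.09],[0,0,0,0.09],[0,0,0,0.09],[0,0,0,0.09]]' >/dev/null;python3 st.py
python3 -m creep '[[0,0,0,0.08],[0,0,0,0.08],[0,0,0,0.08],[0,0,0,0.08],[0,0,0,0.08],[0,0,0,0.07]]' >/dev/null;python3 st.py
```

```text
J [0.816, 0.539, -0.847, 1.889, 1.308, 1.22, 1.507] tcp [ 0.5757 -0.3305  0.1803] X [-0.837 -0.44   0.326] Y [-0.543  0.582 -0.606] Z [ 0.077 -0.684 -0.725] t 34.25 w 0.0552 F [-0.6 -1.1 -1.8]
J [0.789, 0.525, -0.812, 1.89, 1.292, 1.202, 0.774] tcp [ 0.5758 -0.3304  0.1804] X [-0.984  0.065 -0.166] Y [ 0.161  0.726 -0.668] Z [ 0.077 -0.684 -0.725] t 34.85 w 0.0555 F [-0.7  0.4 -1.3]
```

```bash
python3 -m creep '[[0,0,0,0.085],[0,0,0,0.085],[0,0,0,0.085],[0,0,0,0.085],[0,0,0,0.085],[0,0,0,0.085],[0,0,0,0.085]]' >/dev/null;python3 st.py
python3 -m creep '[[0,0,0,0.085],[0,0,0,0.085],[0,0,0,0.085],[0,0,0,0],[0,0,0,0],[0,0,0,0]]' >/dev/null;python3 st.py
python3 - <<'E'
from h import *
t=cams.get_image("top");s=cams.get_image("side")
c=np.zeros((400,800,3),np.uint8);c[:,:400]=cv2.resize(t["color"][150:310,380:540],(400,400));c[:,400:]=cv2.resize(s["color"][200:400,170:370],(400,400))
cv2.imwrite("pics/p2.png",cv2.convertScaleAbs(c,alpha=1.3))
E
```

```text
J [0.753, 0.507, -0.764, 1.892, 1.271, 1.179, -0.156] tcp [ 0.5759 -0.3304  0.1804] X [-0.455  0.623 -0.636] Y [ 0.887  0.379 -0.263] Z [ 0.077 -0.684 -0.725] t 35.55 w 0.0553 F [-0.1  0.6 -1.9]
J [0.738, 0.5, -0.741, 1.892, 1.263, 1.169, -0.547] tcp [ 0.5754 -0.3325  0.1807] X [-0.078  0.72  -0.689] Y [0.994 0.108 0.001] Z [ 0.075 -0.685 -0.724] t 36.15 w 0.0553 F [ 0.1  0.3 -0.6]
```

View pics/p2.png

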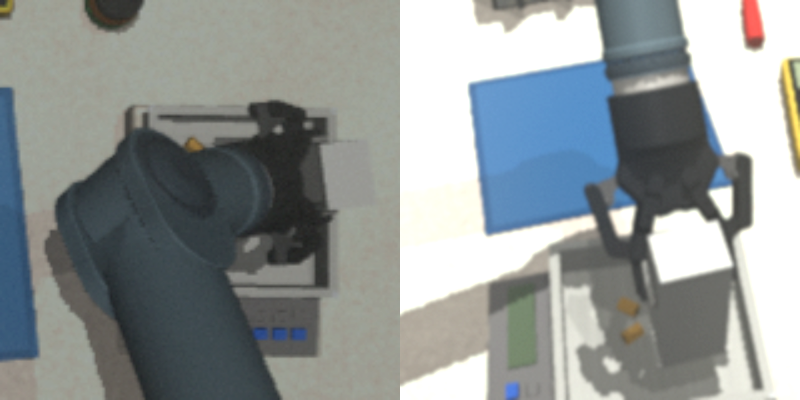

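After the pour the drawer is tipped front-down over the pan, and brass shows in the pan at side crop (627,305), (632,333) and top crop (193,145). I shake briefly, turn back to level, and count the brass with masks.

```bash
python3 -m creep '[[-0.05,0,-0.05,0],[0.05,0,0.05,0],[-0.05,0,-0.05,0],[0.05,0,0.05,0],[-0.06,0,-0.06,0],[0,0,0,0],[0,0,0,0]]' >/dev/null;python3 st.py
python3 -m creep '[[0,0,0,-0.06],[0,0,0,-0.095],[0,0,0,-0.095],[0,0,0,-0.095],[0,0,0,-0.095],[0,0,0,-0.095],[0,0,0,-0.095],[0,0,0,-0.095]]' >/dev/null
python3 -m creep '[[0,0,0,-0.095],[0,0,0,-0.095],[0,0,0,-0.095],[0,0,0,-0.095],[0,0,0,-0.095],[0,0,0,-0.095],[0,0,0,-0.095],[0,0,0,-0.095]]' >/dev/null;python3 st.py
python3 -m creep '[[0,0,0,-0.095],[0,0,0,-0.095],[0,0,0,-0.095],[0,0,0,-0.095],[0,0,0,-0.095],[0,0,0,-0.04],[0,0,0,0]]' >/dev/null;python3 st.py
```

```text
J [0.752, 0.469, -0.753, 1.879, 1.232, 1.178, -0.508] tcp [ 0.5755 -0.3341  0.2023] X [-0.074  0.72  -0.69 ] Y [0.994 0.106 0.003] Z [ 0.075 -0.686 -0.724] t 36.95 w 0.0555 F [-0.2  0.3 -0.4]
J [0.851, 0.52, -0.885, 1.876, 1.288, 1.239, 1.815] tcp [ 0.5747 -0.3339  0.2009] X [-0.663 -0.577  0.478] Y [-0.745  0.445 -0.496] Z [ 0.073 -0.685 -0.725] t 38.55 w 0.055 F [ 0.3 -0.4 -0.7]
J [0.88, 0.538, -0.926, 1.875, 1.307, 1.261, 2.613] tcp [ 0.5746 -0.334   0.2009] X [ 0.075 -0.721  0.689] Y [-0.994 -0.105 -0.001] Z [ 0.073 -0.685 -0.725] t 39.25 w 0.0553 F [-0.7  0.4 -0.7]
```

```bash
python3 -m creep '[[-0.05,0.003,-0.0445,0],[-0.09,0.0035,-0.08,0],[-0.09,0.0035,-0.08,0],[-0.09,0.0035,-0.08,0],[-0.09,0.0035,-0.08,0],[-0.09,0.0035,-0.08,0],[-0.09,0.0035,-0.08,0],[-0.09,0.0035,-0.08,0]]' >/dev/null
python3 -m creep '[[-0.09,0.0035,-0.08,0],[-0.09,0.0035,-0.08,0],[-0.09,0.0035,-0.08,0],[-0.043,0.003,-0.038,0],[0,0,0,0]]' >/dev/null;python3 st.py
python3 - <<'E'
from h import *
for n in("top","side"):
    d=cams.get_image(n);cv2.imwrite(f"pics/{n}_h.png",d["color"])
    for c in blobs(mask(d,(12,110,70),(28,255,255)),3):
        p=cen(c);print(n,np.round(p,1),cv2.contourArea(c),onz(d,p,.064)[:2].round(3))
E
```

```text
J [0.368, 0.604, -1.059, 1.906, 1.092, 1.624, 2.155] tcp [ 0.5296 -0.0015  0.1903] X [ 0.079 -0.721  0.688] Y [-0.994 -0.111 -0.002] Z [ 0.078 -0.684 -0.726] t 40.55 w 0.0554 F [ 0.7 -0.7 -0.5]
top [358.1 141.9] 161.0 [ 0.767 -0.004]
top [399.8 235.9] 29.5 [ 0.535 -0.106]
top [458.3 208.8] 25.5 [ 0.601 -0.251]
top [471.1 238.2] 23.0 [ 0.529 -0.281]
top [456.7 224.8] 22.0 [ 0.562 -0.246]
top [465.  223.2] 21.5 [ 0.566 -0.267]
top [460.1 238.7] 20.5 [ 0.528 -0.254]
side [382.2 266.6] 586.0 [ 0.766 -0.073]
side [321.5 348.2] 47.5 [ 0.6   -0.255]
side [286.1 366.3] 36.5 [ 0.53  -0.282]
side [304.8 356.5] 32.0 [ 0.566 -0.267]
side [283.4 353.5] 30.5 [ 0.528 -0.255]
side [301.4 347.3] 27.5 [ 0.562 -0.247]
side [302.7 329.3] 11.0 [ 0.57  -0.208]
side [277.  233.9] 11.0 [0.547 0.067]
```

Run:
```python
from h import *
for n in("top","side"):
    im=cv2.imread(f"pics/{n}_h.png");d=dict(color=im)
    for lo in((8,70,30),(10,90,25)):
        for c in blobs(mask(d,lo,(32,255,255)),3):
            p=cen(c);x,y,w,h=cv2.boundingRect(c)
            if n=="top" and not(320<p[0]<520 and 185<p[1]<275):continue
            if n=="side" and not(200<p[0]<360 and 200<p[1]<400):continue
            print(n,lo,np.round(p,1),cv2.contourArea(c),(w,h),cv2.cvtColor(im,cv2.COLOR_BGR2HSV)[int(p[1]),int(p[0])])
```

```text
top (8, 70, 30) [462.7 211.1] 74.0 (19, 13) [ 24 113  90]
top (8, 70, 30) [400.4 235.9] 41.0 (12, 6) [ 16 155 120]
top (8, 70, 30) [470.9 238.4] 30.0 (7, 8) [ 20 138 102]
top (8, 70, 30) [456.8 224.6] 29.0 (7, 8) [ 20 134  95]
top (8, 70, 30) [460.2 238.6] 28.5 (8, 8) [ 22 133 111]
top (8, 70, 30) [464.9 223.1] 27.0 (7, 7) [ 20 130  96]
top (8, 70, 30) [444.5 222.2] 4.5 (4, 5) [26 56 73]
top (10, 90, 25) [461.  210.4] 56.0 (18, 12) [ 21 135 119]
top (10, 90, 25) [400.1 235.9] 34.5 (11, 5) [ 16 155 120]
top (10, 90, 25) [471.1 238.4] 26.0 (7, 8) [ 21 137 117]
top (10, 90, 25) [460.  238.7] 25.0 (7, 8) [ 22 133 111]
top (10, 90, 25) [456.7 224.5] 25.0 (6, 8) [ 20 134  95]
top (10, 90, 25) [464.8 223.1] 23.0 (6, 7) [ 20 130  96]
side (8, 70, 30) [319.9 350.8] 127.0 (14, 24) [ 21 105 158]
side (8, 70, 30) [276.5 235.6] 75.5 (8, 17) [ 12 169 211]
side (8, 70, 30) [286.  366.3] 57.5 (11, 11) [ 19 136 197]
side (8, 70, 30) [304.6 356.4] 54.5 (10, 9) [ 19 136 195]
side (8, 70, 30) [283.3 353.4] 52.0 (10, 10) [ 19 133 184]
side (8, 70, 30) [301.2 347.3] 50.0 (10, 8) [ 19 132 184]
side (8, 70, 30) [302.1 328.8] 47.5 (8, 11) [ 25  86 145]
side (10, 90, 25) [320.  350.7] 101.5 (12, 22) [ 21 105 158]
side (10, 90, 25) [285.8 366.2] 45.5 (10, 10) [ 19 136 197]
side (10, 90, 25) [304.9 356.4] 45.0 (9, 8) [ 19 136 195]
side (10, 90, 25) [283.3 353.4] 44.5 (10, 8) [ 19 133 184]
side (10, 90, 25) [276.5 233.7] 42.0 (8, 11) [ 12 170 213]
side (10, 90, 25) [300.9 347.2] 40.5 (9, 7) [ 19 130 173]
side (10, 90, 25) [302.  328.6] 38.5 (7, 10) [ 25  97 161]
```

Run:
```python
from h import *
for n,(x0,x1,y0,y1) in(("top",(440,480,200,245)),("side",(308,332,333,368))):
    im=cv2.imread(f"pics/{n}_h.png");h=cv2.cvtColor(im,cv2.COLOR_BGR2HSV)
    m=mask(dict(color=im),(8,70,30),(32,255,255));print(n)
    for y in range(y0,y1):print("".join(("%2d"%(h[y,x,2]//(10 if n=="top" else 20))) if m[y,x] else " ." for x in range(x0,x1)))
```

```text
top
 . . . . . . . . . . . . . . . . . . . . . . . . . . . . . . . . . . . . . . . .
 . . . . . . . . . . . . . . . . . . . . . . . . . . . . . . . . . . . . . . . .
 . . . . . . . . . . . . . . . . . . . . . . . . . . . . . . . . . . . . . . . .
 . . . . . . . . . . . . . . . . . . . . . . . . . . . . . . . . . . . . . . . .
 . . . . . . . . . . . . . . . . . . . . . . . . . . . . . . . . . . . . . . . .
 . . . . . . . . . . . . . . . . 8 9 . . . . . . . . . . . . . . . . . . . . . .
 . . . . . . . . . . . . . . . 71111 9 . . . . . . . . . . . . . . . . . . . . .
 . . . . . . . . . . . . . . 6 911121110 . . . . . . . . . . . . . . . . . . . .
 . . . . . . . . . . . . . . 7 910111211 9 . . . . . . . . . . . . . . . . . . .
 . . . . . . . . . . . . . . . 7 810111211 9 8 . . . . . . . . . . . . . . . . .
 . . . . . . . . . . . . . . . . 7 810111110 810111111 . . . . . . . . . . . . .
 . . . . . . . . . . . . . . . . . 7 8 910 7 910 . 811 . . . . . . . . . . . . .
 . . . . . . . . . . . . . . . . . . 7 8 7 6 8 9 . 810 9 9111111 . . . . . . . .
 . . . . . . . . . . . . . . . . . . . . . 
[... 3568 characters left out ...]
 . . . . . . .
10 9 . . . . . 9 9 8 8 8 7 5 . . . . . . . . . .
 9 9 . . . . 9 9 8 7 7 9 8 6 . . . . . . . . . .
 8 7 . . . . 9 9 8 . 7 8 9 7 . . . . . . . . . .
 7 7 . . . . 8 9 8 8 8 8 8 . . . . . . . . . . .
 6 6 . . . . . 8 8 8 8 8 7 . . . . . . . . . . .
 6 . . . . . . 6 7 7 7 6 . . . . . . . . . . . .
 . . . . . . . 4 5 5 5 4 . . . . . . . . . . . .
 . . . . . . . 4 4 4 4 4 . . . . . . . . . . . .
 . . . . . . . 4 4 4 4 4 . . . . . . . . . . . .
 . . . . . . . . 4 4 . . . . . . . . . . . . . .
 . . . . . . . . . . . . . . . . . . . . . . . .
 . . . . . . . . . . . . . . . . . . . . . . . .
 . . . . . . . . . . . . . . . . . . . . . . . .
 . . . . . . . . . . . . . . . . . . . . . . . .
```

Run:
```python
from h import *
t=cams.get_image("top");s=cams.get_image("side")
print(tri(t,(442.5,222),s,(302,328)),tri(t,(469.5,214),s,(319,348.5)))
for n,d,(x0,x1,y0,y1) in(("top",t,(436,450,215,230)),("side",s,(294,311,318,338))):
    h=cv2.cvtColor(d["color"],cv2.COLOR_BGR2HSV)
    for y in range(y0,y1):print(" ".join("%2d/%3d/%3d"%tuple(h[y,x]) for x in range(x0,x1)))
```

```text
(array([ 0.56893056, -0.20958902,  0.07122163]), np.float64(0.00016185972198024058)) (array([ 0.59016607, -0.2709172 ,  0.08930594]), np.float64(0.003888686562305007))
27/ 21/123 30/ 20/102 40/ 15/ 52 30/ 12/ 85 42/ 11/112 30/  9/110 30/  9/110 42/ 11/115 36/ 11/112 38/  9/112 30/  7/111 36/ 11/112 34/ 16/112 25/ 14/112
27/ 23/123 27/ 22/104 30/ 10/ 52 30/ 12/ 82 38/  9/112 24/ 11/111 36/ 11/113 38/  9/112 42/ 11/113 45/  9/112 36/ 11/113 36/ 11/112 30/  7/111 30/ 11/111
25/ 23/121 27/ 23/102 10/ 14/ 54 40/ 10/ 80 42/ 11/114 36/ 11/111 30/ 11/114 30/  9/113 30/  9/113 30/  7/112 23/  9/114 42/ 11/114 30/  9/111 30/  9/112
22/ 23/121 27/ 22/104  0/  5/ 50 23/ 12/ 82 38/  9/112 36/ 11/111 30/  7/110 30/  9/114 24/ 11/115 36/ 11/113 42/ 11/114 30/  7/114 36/ 11/113 30/  7/113
22/ 23/123 23/ 20/102 15/ 10/ 50 30/  6/ 81 42/ 11/112 30/  9/111 34/ 16/113 30/ 23/113 27/ 23/112 34/ 18/114 30/  9/112 40/  7/111 30/  5/111 23/  9/111
27/ 23/121 26/ 20/102 30/ 16/ 49 30/  9/ 82 30/  9/112 30/  9/111 27/ 25/111 26/ 75/112 26/ 95/116 27/ 70/117 30/ 18/113 30/  9/111 36/ 11/114 30/  9/110
27/ 23/1
[... 4417 characters left out ...]
 16/144 25/ 30/112 19/ 66/ 93 19/ 87/ 88 19/ 95/ 86 19/ 84/ 88 21/ 53/101 23/ 25/135 27/ 14/169 33/ 13/182 33/ 13/182 33/ 13/180 33/ 13/180
36/ 14/176 33/ 14/176 30/ 11/178 33/ 13/176 30/ 13/159 25/ 21/131 21/ 38/107 18/ 60/ 98 18/ 64/ 91 21/ 50/101 21/ 27/125 24/ 17/153 27/ 15/175 30/ 11/180 30/ 13/180 27/ 13/180 30/ 11/178
33/ 13/172 30/ 13/176 30/ 10/176 34/ 11/178 33/ 14/170 30/ 13/155 27/ 17/139 27/ 23/123 22/ 24/119 25/ 22/130 30/ 15/152 30/ 13/171 33/ 13/179 33/ 13/179 27/ 13/180 27/ 13/181 37/ 13/180
30/ 12/172 34/ 12/176 30/ 12/177 33/ 13/178 33/ 13/177 33/ 13/172 33/ 14/165 30/ 12/155 30/ 13/153 30/ 11/159 30/ 12/170 27/ 13/178 26/ 11/178 30/ 11/180 33/ 13/180 33/ 13/180 33/ 14/179
```

All eight are accounted for in the pan: five lying, three standing, the one by the wall at (0.569,-0.210) with its top around z 0.07. Next I lower the empty drawer onto the mat.

```bash
python3 -m creep '[[-0.03,0,0.035,0],[-0.06,0,0.07,0],[-0.07,0,0.081,0],[-0.07,0,0.081,0],[-0.07,0,0.081,0],[-0.06,0,0.07,0],[-0.04,0,0.046,0],[-0.01,0,0.012,0]]' >/dev/null;python3 st.py
python3 -m creep '[[0,0,0,0]]'; python3 st.py
```

```text
J [0.265, 0.857, -0.892, 1.947, 1.278, 1.518, 1.94] tcp [ 0.5296 -0.0144  0.0313] X [ 0.076 -0.72   0.69 ] Y [-0.995 -0.104  0.002] Z [ 0.07  -0.687 -0.724] t 41.55 w 0.0553 F [ 0.1 -0.1 -0.4]
clock: 41.65
tcp_pos: [0.5307, -0.0133, 0.033]
tool_rot: [0.69, -0.621, 0.276, 0.248]
force: [-0.3, -0.3, -1.4]
grip_width: 0.0555
grip_force: 65.0
J [0.265, 0.854, -0.894, 1.946, 1.278, 1.519, 1.941] tcp [ 0.5307 -0.0133  0.033 ] X [ 0.075 -0.72   0.69 ] Y [-0.995 -0.105 -0.001] Z [ 0.073 -0.686 -0.724] t 41.65 w 0.0555 F [-0.3 -0.3 -1.4]
```

```bash
python3 -m creep '[[-0.02,0,0.01,0],[-0.02,0,0.01,0],[0,0,0,0]]' | grep -E "tcp|^force"
python3 -m creep '[[-0.01,0,0.0115,0],[0,0,0,0]]' | grep -E "tcp|^force"
python3 -m creep '[[-0.006,0,0.006,0],[0,0,0,0]]' | grep -E "tcp|^force"
```

```text
tcp_pos: [0.5306, -0.0084, 0.0229]
force: [0.4, 0.2, -1.8]
tcp_pos: [0.5305, -0.0092, 0.019]
force: [-0.4, -1.5, -0.2]
tcp_pos: [0.5305, -0.0092, 0.0169]
force: [-0.1, 0.6, -0.3]
```

```bash
python3 -m creep '[[-0.003,0,0.003,0],[0,0,0,0]]' | grep -E "tcp|^force"
python3 -m creep '[[-0.003,0,0.003,0],[0,0,0,0]]' | grep -E "tcp|^force"
python3 -m creep '[[-0.002,0,0.002,0],[0,0,0,0]]' | grep -E "tcp|^force"
```

```text
tcp_pos: [0.5307, -0.0091, 0.0161]
force: [0.2, -0.5, -0.9]
tcp_pos: [0.5306, -0.0091, 0.0162]
force: [-1.1, 0.1, 5.1]
tcp_pos: [0.5307, -0.0091, 0.0162]
force: [-3.4, 1.3, 8.6]
```

```bash
python3 -m creep '[[0,0,0,0],[0,0,0,0],[0,0,0,0],[0,0,0,0],[0,0,0,0]]' 1 | grep -E "tcp|^force|width"
python3 -m creep '[[0.01,0,-0.0105,0],[0.04,0,-0.042,0],[0.08,0,-0.084,0],[0.1,0,-0.105,0],[0.1,0,-0.105,0],[0.1,0,-0.105,0],[0.1,0,-0.105,0]]' >/dev/null
python3 -m creep '[[0.05,-0.1,-0.1,0],[0,-0.1,-0.1,0],[0,-0.1,-0.1,0],[0,-0.05,-0.05,0],[0,0,0,0],[0,0,0,0]]' >/dev/null; python3 st.py
python3 - <<'E'
from h import *
for n in("top","side"):
    d=cams.get_image(n);m=mask(d,(8,70,30),(32,255,255))
    for c in blobs(m,4):
        p=cen(c)
        if n=="top" and 190<p[0]<520 and 120<p[1]<280 or n=="side" and 200<p[0]<420 and 100<p[1]<400:print(n,np.round(p,1),cv2.contourArea(c),onz(d,p,.038)[:2].round(3))
    if n=="top":
        h=cv2.cvtColor(d["color"],cv2.COLOR_BGR2HSV);b=mask(d,(98,90,40),(120,255,255))
        roi=cv2.bitwise_not(b);z=np.zeros_like(roi);z[205:275,315:396]=255
        for c in blobs(roi&z,100):print("nonblue",cv2.minAreaRect(c),cv2.contourArea(c))
E
```

```text
tcp_pos: [0.5305, -0.0091, 0.014]
force: [-0.1, 0.6, 0.0]
grip_width: 0.0853
J [0.239, 0.648, -1.037, 1.604, 1.098, 1.798, 2.306] tcp [0.6111 0.0513 0.2789] X [ 0.076 -0.72   0.689] Y [-0.994 -0.106 -0.001] Z [ 0.074 -0.685 -0.724] t 44.75 w 0.0856 F [ 0.7 -0.7 -0.5]
top [353.9 136.4] 2087.5 [0.785 0.005]
top [462.7 211.1] 73.0 [ 0.596 -0.269]
top [419.7 153.7] 30.5 [ 0.742 -0.162]
top [470.9 238.4] 30.0 [ 0.528 -0.289]
top [460.1 238.5] 29.5 [ 0.528 -0.262]
top [392.2 233.7] 29.5 [ 0.539 -0.091]
top [456.9 224.5] 28.0 [ 0.563 -0.254]
top [464.9 223. ] 27.5 [ 0.566 -0.274]
top [444.5 222. ] 5.0 [ 0.569 -0.223]
nonblue ((355.0, 239.5), (69.0, 80.0), 90.0) 1877.0
side [382.6 265.9] 758.5 [ 0.776 -0.048]
side [319.9 350.8] 126.5 [ 0.599 -0.243]
side [387.9 322.7] 125.0 [ 0.746 -0.2  ]
side [281.2 294.9] 60.0 [ 0.539 -0.096]
side [286.  366.3] 57.5 [ 0.53  -0.266]
side [304.6 356.5] 53.5 [ 0.568 -0.251]
side [283.2 353.2] 52.0 [ 0.528 -0.238]
side [301.2 347.3] 51.0 [ 0.564 -0.23 ]
side [302.2 328.7] 48.5 [ 0.572 -0.188]
```

```bash
python3 -c "
from workcell import sign_off
print(sign_off())"
```

```text
the job is handed in; nothing more can be done
None
```

The job is handed in at about 45 s of the 70 s: all eight spacers are in the scale pan by camera count, the empty drawer stands level and released on the mat, and nothing else was deliberately moved; before the side grasp I slid the drawer about 58 mm along the mat with closed fingers inside its front, to give the wrist room by the cabinet.

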